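# Dry the washed basking slates under the heat emitter

### The job

Set the washed slates drying: take every slate out of the blue wash rack and lean them side by side, not touching one another, with their feet on the table on the robot's side of the pine rail and their tops tipped back about 20 degrees from upright against it; and turn and tilt the black heat emitter by its orange tail knob so that it points straight at the red mark at the middle of the rail's top edge. Only then set the loose timer squarely with its back against the dark wooden cleat and push its green start button fully in and keep it in for at least a full second while the cleat holds it, leaving the timer there against the cleat with the button let go. Do not disturb the other things on the table.

Things in the scene. Friction and masses are not known exactly. Their poses are not given: they have to be found in the camera images.
- rail: Fixed pine board on edge, 300 mm long (its y), 15 mm thick (its x), 65 mm high. Origin at the centre of its underside; x points away from the robot's side, so the slates' feet stand at negative x. Two flat feet 12 mm high stick out behind it (+x) only. A red mark crosses the top edge at the middle.
- rail_mid (a point): Middle of the rail's top front edge (rail frame -7.5, 0, 65 mm), at the red mark: what the emitter must point at.
- rack: Fixed blue plastic wash rack, 190 mm (x) by 84 mm (y), floor 10 mm thick, with three slots across it at x = -60, 0, 60 mm, each 13 mm wide between walls that reach 46 mm above the table. Origin at the centre of its underside.
- cleat: Fixed dark wooden block, 20 mm (x) by 100 mm (y) by 32 mm high. Origin at the centre of its underside. The timer's back goes against its -x face (at x = -10 mm); the timer's seated origin is at x = -45 mm, y near 0, with the same yaw as the cleat.
- timer: Loose white timer, a box 70 mm (x) by 58 mm (y) by 32 mm high, 0.14 kg, lying on the table, display up. Origin at the centre of its underside. The green start button is on its -x face; its back is the +x face. It slides when pushed with about 1 N.
- start_button (a joint): Travel of the start button into the timer: 0 out, 0.005 m fully in. Sprung: begins to move at about 2 N, fully in at about 5 N, comes back out when let go.
- button_face (a point): Centre of the start button's outer face: a green disc of 22 mm diameter, 18 mm above the table, standing 8 mm out of the timer's -x face, facing the timer's -x. The face is pushed along the timer's +x.
- swivel (a joint): Swivel of the emitter head about the vertical post, rad, grows anticlockwise seen from above, range -1.3 to 1.3. Stays where it is left (friction 0.2 N m).
- tilt (a joint): Tilt of the emitter head, rad: 0 level, positive nose down (tail knob up), range -0.6 to 1.0. Stays where it is left (friction 0.22 N m).
- head_pivot (a point): Crossing of the head's swivel and tilt axes, 202 mm above the table, at the top of the post of a fixed stand (round foot of 55 mm radius). Axes as the head: x along the nose, y the tilt axis (level), z up when tilt is 0.
- emitter_face (a point): Centre of the emitter's front face, 102 mm along the head's x from the pivot; the black emitter is 75 mm in diameter. Its x axis is the direction the emitter points; y level; z up when tilt is 0.
- tail_knob (a point): Centre of the orange ball knob, 26 mm diameter, on a 10 mm rod at the tail of the head, 115 mm behind the pivot along the head's -x. Moving this ball about the pivot both swivels and tilts the head.
- bowl: Bystander: glass feeding bowl, 72 mm diameter, 32 mm high. Origin under its centre.
- hide: Bystander: brown resin rock hide, 120 x 160 mm, 80 mm high. Origin under its centre.
- mister: Bystander: white mister bottle, 68 mm diameter, 178 mm high. Origin under its centre.
- tub: Bystander: small jar with a green lid, 56 mm diameter, 65 mm high. Origin under its centre.
- gauge: Bystander: round black dial thermometer lying flat, 48 mm diameter, 15 mm high. Origin under its centre.
- dish: Bystander: terracotta water dish, 100 mm diameter, 25 mm high. Origin under its centre.
- slate1: Dark slate slab, 10 mm thick (x), 64 mm wide (y), 130 mm tall (z), 0.23 kg, standing upright in a slot of the rack. Origin at the centre of its lower edge face. May be absent (None).
- slate2: Dark slate slab, 10 mm thick (x), 64 mm wide (y), 130 mm tall (z), 0.23 kg, standing upright in a slot of the rack. Origin at the centre of its lower edge face. May be absent (None).
- slate3: Dark slate slab, 10 mm thick (x), 64 mm wide (y), 130 mm tall (z), 0.23 kg, standing upright in a slot of the rack. Origin at the centre of its lower edge face. May be absent (None).
Not all that is in view belongs to the job. What is shaped like the part that bears swivel but purple is not meant. Leave any yellow look-alike of the timer alone.

How it is judged:
On the way, in this order (a step that is already met when the one before it is completed fails the run):
1. every slate leans against the rail and the emitter points at the rail's mark (angle between slate1's own z axis and vertical between 0.15 and 0.62 rad and contact force between each of slate1, slate2, slate3 and rail above 0.03 N and x of slate1 in the frame of rail between -0.12 and 0 m and y of slate1 in the frame of rail between -0.15 and 0.15 m and height (world z) of each of slate1, slate2, slate3 below 0.012 m and angle between the y axis of each of slate1, slate2, slate3 and the y axis of rail, either way round below 0.35 rad and linear speed of each of slate1, slate2, slate3 below 0.02 m/s and angle between slate2's own z axis and vertical between 0.15 and 0.62 rad and x of slate2 in the frame of rail between -0.12 and 0 m and y of slate2 in the frame of rail between -0.15 and 0.15 m and angle between slate3's own z axis and vertical between 0.15 and 0.62 rad and x of slate3 in the frame of rail between -0.12 and 0 m and y of slate3 in the frame of rail between -0.15 and 0.15 m and horizontal distance between slate1 and slate2 above 0.064 m and horizontal distance between each of slate1, slate2 and slate3 above 0.064 m and x of rail_mid in the frame of emitter_face above 0.05 m and y of rail_mid in the frame of emitter_face between -0.04 and 0.04 m and z of rail_mid in the frame of emitter_face between -0.04 and 0.04 m), for 0.3 s.
2. the start button is held in for a second while the timer's back bears on the cleat (value of joint start_button above 0.0035 m and contact force between timer and cleat above 1.5 N and x of timer in the frame of cleat between -0.053 and -0.03 m and y of timer in the frame of cleat between -0.045 and 0.045 m and angle between the x axis of timer and the x axis of cleat, either way round below 0.2 rad and x of button_face in the frame of cleat below -0.06 m and angle between timer's own z axis and vertical below 0.1 rad), for 0.9 s.
At the end, for the whole second after the job is handed in: Each slate stands before the rail, touching it, 9 to 35 deg from upright, centres 64 mm or more apart; the emitter's axis passes within 40 mm across and up of the rail mark; timer flat, its back within 8 mm of the cleat, square within 11 deg, button out; all at rest (all of step 1 and x of timer in the frame of cleat between -0.053 and -0.03 m and y of timer in the frame of cleat between -0.045 and 0.045 m and angle between the x axis of timer and the x axis of cleat, either way round below 0.2 rad and x of button_face in the frame of cleat below -0.06 m and angle between timer's own z axis and vertical below 0.1 rad and value of joint start_button below 0.002 m and linear speed of timer below 0.02 m/s).
It fails at once if a bystander is pushed more than 30 mm from its place or tipped over (distance of any of bowl, hide, mister, tub, gauge, dish from where it was at the start of the episode above 0.03 m or angle between any of bowl, hide, mister, tub, gauge, dish's own z axis and vertical above 0.6 rad).
Of slate1, slate2, slate3 only 2 to 3 are there at a start; the rules pass over those that are not, and their reading is None.
At some moment in a run one of timer may be knocked a few centimetres aside while the robot is not near it.
It also fails if it takes over 208 s, if anything falls off the work surface, if the arm or the gripper's body presses on something with over 40 N, if the wrist force passes 120 N, or if a joint passes its speed limit or range.

### The arm

A 6-joint arm with a two-finger parallel gripper is mounted at the origin on the work surface. World frame = base frame: x ahead of the robot, y to its left, z up, the work surface at z = 0. Lengths are in m, angles in rad, forces in N, time in s.
With the tool pointing down it reaches from about 0.3 to 0.875 m from the base axis. Payload 6.4 kg.
Tool frame: the origin (TCP) lies on the centre line of the jaws, within the pads' length; the fingertips stand 22 mm ahead of it and the grasp point (between the pads) lies 3 mm ahead of it; z points along the fingers, y is the line along which they close (so a half turn about z gives the same grasp; the last joint's range is limited). The gripper opens to 85 mm and grips with 20 to 120 N. Pads are 22 mm wide; open, the fingers measure 114 mm over their backs; the gripper's body (76 mm by 85 mm) begins 54 mm behind the grasp point. The pads swing forward as they close: fully open they stand 13 mm farther back than shut.
Start: joints at [-1.493, 0.181, 1.607, -0, 1.354, -0.206], TCP at [0.161, -0.552, 0.223] pointing down, gripper open.
Joint ranges: [-2.99, 2.99], [-0.89, 2.07], [0.3, 2.58], [-1.14, 4.28], [0, 2.63], [-3.12, 3.12]. Speed limits (rad/s): [2.57, 2.57, 3.01, 3.14, 3.14, 3.14].

### API

Orientations are given as a unit quaternion [w, x, y, z].
In Python, from bench import ctrl gives the robot as it stands. The module is installed in compiled form; this text tells all that it offers.
- The arm moves only by the tool servo_tool, never from a script. Its argument "commands" is a list of rows, each a list of 3 entries, a list of its own where there are three numbers: the shift along the tool's x, y, z in mm, then the turn about the tool's z in rad, then the finger opening in mm, from 0 to 85.4. In form: [[[dx, dy, dz], turn, jaw], ...]. A call has 1 to 20 rows; each row shifts and turns the commanded pose from where the row before left it, along the tool's axes as they then stand; what a row does not reach is not made up. A row lasts 1/8 s, in which the tool goes at most 62.5 mm and 10.7 degrees, less where a joint would pass 70% of its speed; a pose out of reach is approached as far as the arm can. A call with a gripper value outside its range is refused whole. The fingers move at their own pace and stop on an object; the grip force is fixed at half the most. Time passes only in rows, so rows that do not move let the fingers close. It gives the time, the measured TCP pose, the force, the opening and the grip force at its end, in the units of the state.
- ctrl.get_obs(): the state, without advancing time (a new reading comes with each control period).
- ctrl.camera(name): name is "scene" or "side" or "wrist"; returns a dict with "color" (480x640x3 uint8, red, green, blue), "z_map" (480x640 float32, m along the optical axis (not along the pixel's ray), 0 where there is no reading), "fx", "fy", "cx", "cy" (pixels), "R" (3x3) and "t" (3): a world point X has camera coordinates R X + t. Camera axes: x right, y down, z forward; pixel columns grow to the right and rows downward; lengths in m; the calibration is good to about 2 mm. A picture is of the moment at which its call begins.
- ctrl.hand_in(): hands the job in; it is judged then, once.
The state is a dict: "time_s": time; "q": joint angles; "dq": joint speeds; "joint_efforts": joint torques, N m; "eef_pos": TCP position; "eef_rot": TCP orientation; "wrist_force": force on the tool from outside, world axes, zero at the start; "torque": the same for the moment, N m; "opening": opening from 0.0 (shut) to 1.0 (fully open); "grasp_force": force on a finger pad.
Only numpy, scipy, OpenCV 4.12 (cv2) and the standard library are available. Lean on these libraries where they do the work, as an engineer would, in place of code of your own. Each camera call takes 0.05 s, during which the arm holds its last target. There are 200 camera calls.

## Working session

There is one attempt and no reset: what is moved stays moved. The work goes in short steps, Python scripts to look and compute and a tool call to move; the robot and the scene stay as the last step left them, time stands still between calls to the robot, and variables do not carry over. Pictures are saved under pics/ and viewed, at most 14 in all, crops included, and the job is handed in when it is done.

Besides the shell and the picture viewer there is one more tool, called after "Call:" as name(argument=value, ...), one argument or row to a line, values as JSON. servo_tool: Moves the arm, as the interface text tells. Its arguments: {"type":"object","properties":{"commands":{"type":"array"}},"required":["commands"]}

```bash
mkdir -p pics; ls; cat > h.py <<'E'
import numpy as np, cv2
from bench import ctrl
def snap(n,tag):
    c=ctrl.camera(n); cv2.imwrite(f'pics/{tag}.png',c['color'][...,::-1]); np.savez(f'pics/{tag}.npz',**c); return c
def load(tag): return dict(np.load(f'pics/{tag}.npz'))
def cloud(c):
    z=c['z_map']; v,u=np.mgrid[:z.shape[0],:z.shape[1]]
    P=np.stack([(u-c['cx'])/c['fx']*z,(v-c['cy'])/c['fy']*z,z],-1)
    return (P-c['t'])@c['R']   # R^T (P-t)
def proj(c,X):
    p=c['R']@np.asarray(X)+c['t']; return p[0]/p[2]*c['fx']+c['cx'],p[1]/p[2]*c['fy']+c['cy']
E
python3 - <<'E'
from h import *
for n in('scene','side'):
    c=snap(n,n+'0'); print(n,-c['R'].T@c['t'],c['R'][2],c['fx'],(c['z_map']>0).mean())
print(ctrl.get_obs())
E
```

```text
pics
scene [ 1.11491437 -0.14054313  1.08591963] [-0.52147445  0.21546408 -0.8256147 ] 519.4336068036031 0.995908203125
side [0.21262928 0.88442619 0.76745146] [ 0.2697867  -0.74965525 -0.60434439] 493.84480726431525 0.9960611979166667
{'time_s': 0.1, 'q': array([-1.49331625e+00,  1.81471025e-01,  1.60789871e+00,  1.55893247e-06,
        1.35381410e+00, -2.06292542e-01]), 'dq': array([-8.78790928e-04, -1.86465088e-03, -6.05026249e-04, -6.02395502e-05,
        9.02019635e-04,  3.00102096e-03]), 'joint_efforts': array([ 4.45620117e-04, -4.45875549e+01, -3.52238417e+01, -2.54955039e-04,
        4.14811875e-03,  1.25956649e-05]), 'eef_pos': array([ 0.16096934, -0.55147939,  0.22267635]), 'eef_rot': array([-7.93893766e-04,  9.89950724e-01,  1.41410506e-01,  5.19651628e-05]), 'wrist_force': array([ 0.54543112, -1.1293639 ,  0.27781351]), 'torque': array([0.0118628 , 0.02486945, 0.00837873]), 'grasp_force': 0.0, 'opening': 0.9935777340923675}
```

View pics/scene0.png

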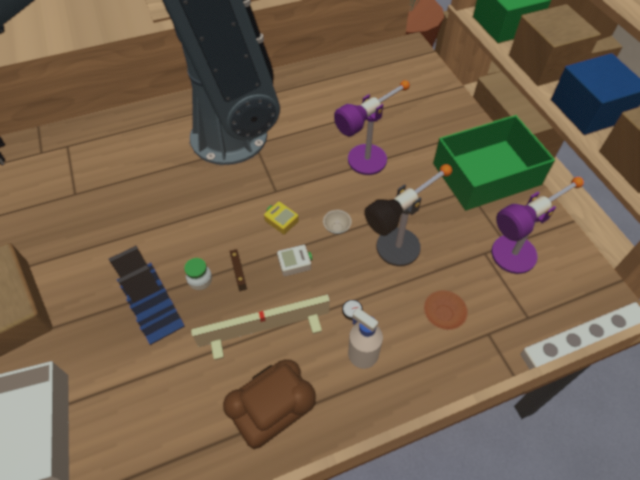

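View pics/side0.png

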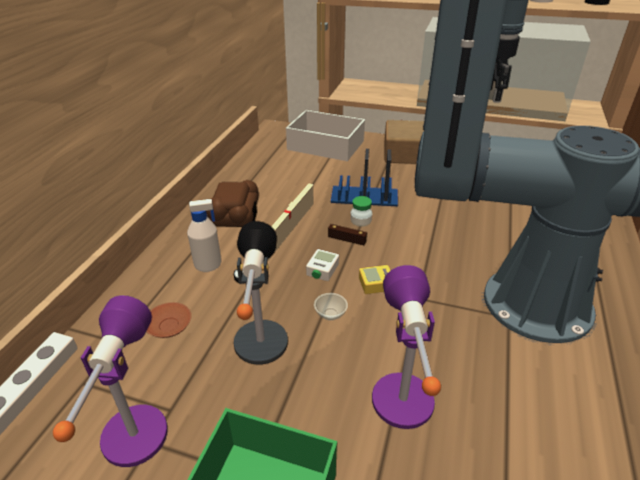

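Scene view: the rack is at (150,310) and seems to hold two slates. The rail is at (262,318) with its red mark at (262,316), the cleat at (238,270). Candidates:
- **Emitter:** black head (385,215) with knob (447,170), against purple heads at (350,118) and (517,220). I choose the black one.
- **Timer:** white (295,258) against yellow (282,215). I choose the white one.

Next I check both choices in a close crop and measure.

```bash
python3 - <<'E'
from h import *
s=load('scene0'); d=load('side0')
a=s['color'][160:370,100:470]; b=d['color'][140:350,210:420]
a=cv2.resize(a,None,fx=2.1,fy=2.1,interpolation=2)
cv2.imwrite('pics/crop0.png',a[...,::-1][:, :800])
def rep(c,name):
    P=cloud(c); h=cv2.cvtColor(c['color'],cv2.COLOR_RGB2HSV)
    H,S,V=h[...,0].astype(int),h[...,1],h[...,2]; z=P[...,2]
    ms={'orange':(H>4)&(H<16)&(S>190)&(V>150),'blue':(H>100)&(H<125)&(S>120)&(z<.07)&(z>.004),'red':((H<5)|(H>174))&(S>150)&(V>100),
     'green':(H>50)&(H<80)&(S>110),'dark':(V<70)&(z>.005),'white':(S<50)&(V>170)&(z>.01)&(z<.06),'pine':(H>18)&(H<32)&(S>40)&(V>170)&(z>.01),'darkwood':(V<85)&(z>.012)&(z<.05)&(S>90)}
    for k,m in ms.items():
        n,l,st,ce=cv2.connectedComponentsWithStats(m.astype('uint8'))
        for i in range(1,n):
            if st[i,4]>=12:
                q=P[l==i]; q=q[np.isfinite(q).all(1)]; print(name,k,st[i,4],ce[i].round(),np.median(q,0).round(3),q.min(0).round(3),q.max(0).round(3))
rep(s,'S'); rep(d,'D')
E
```

```text
S orange 29 [405.  84.] [0.204 0.44  0.211] [0.193 0.433 0.203] [0.209 0.449 0.217]
S orange 57 [446. 169.] [0.499 0.393 0.218] [0.487 0.384 0.213] [0.508 0.402 0.223]
S orange 44 [578. 181.] [0.634 0.649 0.212] [0.624 0.643 0.206] [0.642 0.655 0.217]
S blue 100 [147. 298.] [ 0.468 -0.311  0.046] [ 0.458 -0.349  0.026] [ 0.478 -0.274  0.052]
S blue 240 [153. 310.] [ 0.483 -0.307  0.013] [ 0.464 -0.346  0.004] [ 0.517 -0.266  0.051]
S blue 116 [157. 319.] [ 0.527 -0.3    0.046] [ 0.504 -0.337  0.023] [ 0.536 -0.262  0.051]
S blue 274 [164. 330.] [ 0.54  -0.298  0.01 ] [ 0.523 -0.335  0.004] [ 0.557 -0.258  0.016]
S red 21 [261. 315.] [ 0.611 -0.088  0.065] [ 0.604 -0.091  0.056] [ 0.619 -0.085  0.07 ]
S green 1816 [505.  15.] [-0.036  0.905  0.139] [-0.173 -0.141  0.066] [1.115 1.054 1.086]
S green 7117 [493. 161.] [0.39  0.637 0.045] [ 0.096 -0.141 -0.162] [1.115 0.969 1.086]
S green 311 [195. 267.] [ 0.441 -0.193  0.065] [ 0.416 -0.216  0.06 ] [ 1.115 -0.141  1.086]
S dark 474 [10.  9.] [ 0.195 -0.331  0.59 ] [ 0.156 -0.364  0.54 ] [ 1.115 -0.141  1.086]
S dark 11740 [225.  71.] [ 0
[... 8964 characters left out ...]
0.276  0.036] [ 0.434 -0.285  0.025] [ 0.446 -0.271  0.046]
D darkwood 35 [389. 196.] [ 0.381 -0.287  0.029] [ 0.375 -0.32   0.012] [ 0.389 -0.281  0.049]
D darkwood 26 [347. 194.] [ 0.495 -0.263  0.029] [ 0.492 -0.27   0.013] [ 0.5   -0.259  0.041]
D darkwood 22 [209. 215.] [ 0.809 -0.043  0.041] [ 0.799 -0.048  0.026] [ 0.819 -0.037  0.049]
D darkwood 336 [347. 233.] [ 0.449 -0.094  0.025] [ 0.4   -0.11   0.012] [ 0.501 -0.084  0.034]
D darkwood 24 [316. 274.] [0.48  0.073 0.016] [0.471 0.07  0.012] [0.488 0.075 0.022]
D darkwood 1589 [263. 452.] [0.431 0.505 0.032] [0.324 0.503 0.012] [0.485 0.59  0.05 ]
D darkwood 42 [334. 473.] [0.308 0.513 0.036] [0.308 0.506 0.012] [0.309 0.531 0.05 ]
```

View pics/crop0.png

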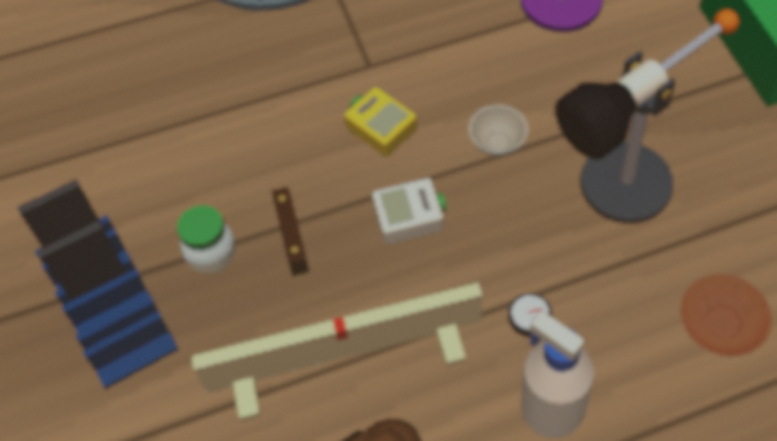

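The crop confirms the choices. The white timer has its green button on its +y side, the black-headed stand is the real emitter, and the rack holds two slates. Next I fit the poses.

```bash
cat >> h.py <<'E'
def both(*tags):
    P=[];C=[]
    for t in tags:
        c=load(t); m=c['z_map']>0; P.append(cloud(c)[m]); C.append(cv2.cvtColor(c['color'],cv2.COLOR_RGB2HSV)[m])
    return np.vstack(P),np.vstack(C).astype(int)
def rect(p):
    (c,s,a)=cv2.minAreaRect((p[:,:2]*1000).astype('float32')); return np.round(c,1),np.round(s,1),round(a,1)
def box(P,x0,x1,y0,y1,z0,z1): return (P[:,0]>x0)&(P[:,0]<x1)&(P[:,1]>y0)&(P[:,1]<y1)&(P[:,2]>z0)&(P[:,2]<z1)
def line(p):
    q=p[:,:2]*1000; v=cv2.fitLine(q.astype('float32'),cv2.DIST_HUBER,0,.01,.01).ravel(); return v.round(3),np.degrees(np.arctan2(v[1],v[0])).round(1),np.ptp(q@v[:2]).round(0)
E
python3 - <<'E'
from h import *
for T in ('scene0',),('side0',):
    P,H=both(*T); print(T)
    m=box(P,.55,.66,-.26,.08,.058,.072)&(H[:,1]<150)|box(P,.55,.66,-.26,.08,.058,.072)&(H[:,0]<5); print('rail',rect(P[m]),line(P[m]),m.sum())
    m=box(P,.36,.57,-.38,-.23,.04,.05)&(H[:,0]>95)&(H[:,0]<130); print('rackwalls',rect(P[m]))
    m=box(P,.34,.58,-.38,-.23,.004,.05)&(H[:,0]>95)&(H[:,0]<130)&(H[:,1]>120); print('rackall',rect(P[m]))
    m=box(P,.36,.57,-.38,-.23,.07,.15); q=P[m]
    t=q[q[:,2]>.13]; 
    for s in (t[t[:,0]<.425],t[t[:,0]>.425]): print('slatetop',rect(s),line(s),len(s),s.mean(0))
    print('slate all',q.min(0),q.max(0))
    m=box(P,.40,.52,-.13,-.07,.027,.038)&(H[:,2]<110); print('cleat',rect(P[m]),line(P[m]),m.sum())
    m=box(P,.43,.52,-.02,.08,.026,.038)&(H[:,1]<80); print('timer',rect(P[m]),m.sum())
    m=box(P,.43,.52,-.02,.1,.005,.038)&(H[:,0]>50)&(H[:,0]<85)&(H[:,1]>100); print('button',P[m].mean(0) if m.any() else 0)
    m=box(P,.46,.53,.36,.43,.19,.24)&(H[:,0]>3)&(H[:,0]<17)&(H[:,1]>170); 
    q=P[m]; A=np.c_[2*q,np.ones(len(q))]; print('knob mean',q.mean(0),q.max(0))
    m=box(P,.45,.62,.2,.38,.004,.02)&(H[:,2]<100); print('foot',cv2.minEnclosingCircle((P[m][:,:2]*1000).astype('float32')))
    m=box(P,.5,.65,.1,.3,.15,.27)&(H[:,2]<70); print('head',P[m].mean(0),P[m].min(0),P[m].max(0))
E
```

```text
('scene0',)
rail (array([610.5, -87.7]), array([299. ,  19.1]), 84.3) (array([ 9.70000e-02,  9.95000e-01,  6.11354e+02, -9.16730e+01],
      dtype=float32), np.float32(84.4), np.float64(299.0)) 1055
rackwalls (array([ 460.3, -311.7]), array([149.6,  81.8]), 10.9)
rackall (array([ 477.6, -308.6]), array([147.8,  76.5]), 11.2)
slatetop (array([ 399.4, -323.4]), array([16.9, 64.1]), 13.2) (array([ 2.00000e-01, -9.80000e-01,  4.02254e+02, -3.22542e+02],
      dtype=float32), np.float32(-78.5), np.float64(64.0)) 204 [ 0.40134621 -0.3230144   0.13775823]
slatetop (array([ 458.3, -311.6]), array([13.7, 63.5]), 10.6) (array([ 1.85000e-01, -9.83000e-01,  4.60927e+02, -3.11150e+02],
      dtype=float32), np.float32(-79.3), np.float64(63.0)) 213 [ 0.46012321 -0.31173387  0.13791852]
slate all [ 0.38742505 -0.35422996  0.07003183] [ 0.47221201 -0.27937327  0.1439671 ]
cleat (array([ 454.5, -101.5]), array([ 19.5, 103.2]), 85.4) (array([ 9.97000e-01, -7.70000e-02,  4.56594e+02, -1.01490e+02],
      dtype=float32), np.float32(-4.4), np.float64(103.0)) 293
timer (array([479.8,  32.2]), array([72.2,
[... 1018 characters left out ...]
 np.float32(-78.4), np.float64(70.0)) 50 [ 0.45370148 -0.30614904  0.13726056]
slate all [ 0.38486291 -0.35862528  0.07008631] [ 0.46488016 -0.27470869  0.14193811]
cleat (array([450.9, -99.4]), array([ 23.8, 101. ]), 85.8) (array([ 9.9600e-01, -9.3000e-02,  4.4801e+02, -9.6780e+01], dtype=float32), np.float32(-5.3), np.float64(101.0)) 181
timer (array([474.6,  32.5]), array([72.5, 58. ]), 84.2) 485
button [0.47878659 0.07262826 0.01876461]
knob mean [0.48936085 0.40106267 0.21253755] [0.50291026 0.4082667  0.2205102 ]
foot ((526.0009155273438, 287.1512451171875), 55.008758544921875)
head [0.53836392 0.23480498 0.21358174] [0.50009906 0.1880715  0.15281217] [0.58330933 0.29999701 0.23562001]
```

```bash
cat >> h.py <<'E'
from scipy.spatial.transform import Rotation as Ro
def st(): 
    o=ctrl.get_obs(); w,x,y,z=o['eef_rot']; R=Ro.from_quat([x,y,z,w]).as_matrix(); return o,R,np.degrees(np.arctan2(R[1,0],R[0,0]))
def plan(*tg,phi=None):
    "targets in mm; prints tool-frame shift (after turn to phi)"
    o,R,f=st(); p=o['eef_pos']*1000; print('t',round(o['time_s'],1),'p',p.round(1),'phi',f.round(2),'F',o['wrist_force'].round(1),'op',round(o['opening']*85.4,1),'gf',round(o['grasp_force'],1))
    if phi is not None:
        print('turn',np.radians(-((phi-f+180)%360-180)).round(3)); R=(Ro.from_euler('z',phi-f,degrees=True).as_matrix())@R
    for t in tg: print(t,'shift',(R.T@(np.array(t)-p)).round(1)); p=np.array(t)
def ray(tags,pix):
    "least-squares crossing of pixel rays"
    A=np.zeros((3,3));b=np.zeros(3)
    for t,(u,v) in zip(tags,pix):
        c=load(t); d=c['R'].T@[(u-c['cx'])/c['fx'],(v-c['cy'])/c['fy'],1]; d/=np.linalg.norm(d); o=-c['R'].T@c['t']; M=np.eye(3)-np.outer(d,d); A+=M;b+=M@o
    return np.linalg.solve(A,b)*1000
E
python3 - <<'E'
from h import *
print(ray(['scene0','side0'],[(446.5,169.5),(244.3,311)]), ray(['scene0','side0'],[(261.5,315),(287,211)]))
plan((456.7,-312,222),(456.7,-312,122),phi=101.2)
E
```

```text
[492.69459522 397.76582952 208.27103538] [608.43294093 -88.3907954   61.83640536]
t 0.1 p [ 161.  -551.5  222.7] phi 16.26 F [ 0.5 -1.1  0.3] op 84.9 gf 0.0
turn -1.483
(456.7, -312, 222) shift [1.775e+02 3.366e+02 2.000e-01]
(456.7, -312, 122) shift [ -0.    0.2 100. ]
```

Call:
servo_tool(
  commands=[
    [[0, 0, 0], -0.17, 36],
    [[0, 0, 0], -0.17, 36],
    [[0, 0, 0], -0.17, 36],
    [[0, 0, 0], -0.17, 36],
    [[0, 0, 0], -0.17, 36],
    [[0, 0, 0], -0.17, 36],
    [[0, 0, 0], -0.17, 36],
    [[0, 0, 0], -0.17, 36],
    [[0, 0, 0], -0.122, 36],
    [[0, 0, 0], 0, 36],
  ],
)

```text
time_s: 1.35
eef_pos: [0.161, -0.5517, 0.223]
eef_rot: [-0.0, 0.635, 0.772, 0.0]
wrist_force: [0.8, -0.4, 0.3]
opening: 0.425
grasp_force: 0.0
```

Call:
servo_tool(
  commands=[
    [[18, 34, 0], 0, 36],
    [[18, 34, 0], 0, 36],
    [[18, 34, 0], 0, 36],
    [[18, 34, 0], 0, 36],
    [[18, 34, 0], 0, 36],
    [[18, 34, 0], 0, 36],
    [[18, 34, 0], 0, 36],
    [[18, 34, 0], 0, 36],
    [[18, 34, 0], 0, 36],
    [[15.5, 30.6, 0], 0, 36],
    [[0, 0, 0], 0, 36],
    [[0, 0, 0], 0, 36],
  ],
)

```text
time_s: 2.85
eef_pos: [0.4565, -0.3127, 0.2233]
eef_rot: [-0.0, 0.635, 0.772, -0.0]
wrist_force: [0.1, -0.7, -0.5]
opening: 0.423
grasp_force: 0.0
```

```bash
python3 - <<'E'
from h import *
plan((456.7,-312,222),(456.7,-312,122),phi=101.2)
c=snap('wrist','w1'); P=cloud(c)
m=(c['z_map']>0); q=P[m]; q=q[box(q,.36,.52,-.38,-.24,.125,.16)]; print(rect(q),len(q))
for s in(q[q[:,0]<.425],q[q[:,0]>.425]): print(rect(s) if len(s)>3 else 0,len(s))
E
```

```text
t 2.9 p [ 456.5 -312.7  223.3] phi 101.11 F [ 0.1 -0.7 -0.5] op 36.1 gf 0.0
turn -0.002
(456.7, -312, 222) shift [0.7 0.3 1.3]
(456.7, -312, 122) shift [ -0.    0.1 100. ]
(array([ 426.9, -317.8]), array([70. , 63.8]), 11.2) 2910
(array([ 397.9, -323.5]), array([10.6, 63.8]), 10.8) 1656
(array([ 456.7, -312. ]), array([ 9.5, 63.6]), 11.0) 1254
```

View pics/w1.png

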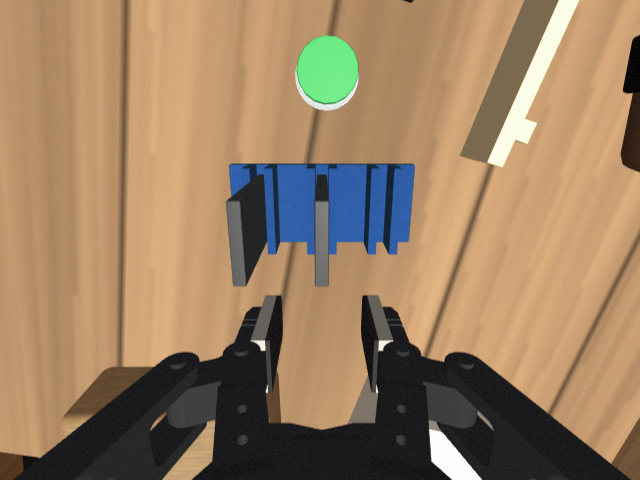

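The wrist view shows the slate tops edge-on at (238,240) and (321,240), and the open jaws straddle the middle one. I descend and grip it.

Call:
servo_tool(
  commands=[
    [[0.5, 0, 25], 0, 36],
    [[0, 0, 25], 0, 36],
    [[0, 0, 25], 0, 36],
    [[0, 0, 20], 0, 36],
    [[0, 0, 6], 0, 36],
    [[0, 0, 0], 0, 36],
    [[0, 0, 0], 0, 0],
    [[0, 0, 0], 0, 0],
    [[0, 0, 0], 0, 0],
    [[0, 0, 0], 0, 0],
    [[0, 0, 0], 0, 0],
    [[0, 0, 0], 0, 0],
  ],
)

```text
time_s: 4.4
eef_pos: [0.4575, -0.313, 0.1238]
eef_rot: [0.001, 0.635, 0.773, -0.0]
wrist_force: [0.5, -0.3, 6.5]
opening: 0.093
grasp_force: 61.4
```

```bash
python3 - <<'E'
from h import *
import numpy as np
c=np.array([608.2,-87.8]); x=np.array([.995,-.098]); y=np.array([.098,.995])
for r in((-70,45),(-31,45),(-70,-45),(-31,-45)): print(r,(c+x*r[0]+y*r[1]).round(1))
plan((456.7,-312,232),(*(c-70*x+45*y),232),phi=84.4)
E
```

```text
(-70, 45) [543.  -36.2]
(-31, 45) [581.8 -40. ]
(-70, -45) [ 534.1 -125.7]
(-31, -45) [ 572.9 -129.5]
t 4.4 p [ 457.5 -313.   123.8] phi 101.18 F [ 0.5 -0.3  6.5] op 8.0 gf 61.4
turn 0.293
(456.7, -312, 232) shift [   0.6   -0.7 -108.2]
(np.float64(542.96), np.float64(-36.165), 232) shift [282.9  58.9  -0.6]
```

Call:
servo_tool(
  commands=[
    [[0, 0, -10], 0, 0],
    [[0, 0, -20], 0, 0],
    [[0, 0, -26], 0, 0],
    [[0, 0, -26], 0, 0],
    [[0, 0, -26], 0, 0],
    [[0, 0, 0], 0.15, 0],
    [[0, 0, 0], 0.143, 0],
    [[20, 4, 0], 0, 0],
    [[40, 8, 0], 0, 0],
    [[40, 8, 0], 0, 0],
    [[40, 8, 0], 0, 0],
    [[40, 8, 0], 0, 0],
    [[40, 8, 0], 0, 0],
    [[40, 9, 0], 0, 0],
    [[22, 5, 0], 0, 0],
    [[0, 0, 0], 0, 0],
    [[0, 0, 0], 0, 0],
  ],
)

```text
time_s: 6.52
eef_pos: [0.5416, -0.0369, 0.2303]
eef_rot: [-0.0, 0.74, 0.672, -0.0]
wrist_force: [0.7, -0.6, -1.6]
opening: 0.09
grasp_force: 60.4
```

```bash
python3 - <<'E'
from h import *
plan((543,-36.2,220),(581.8,-40,220),(581.8,-40,114),phi=84.4)
c=snap('wrist','w2'); P=cloud(c); H=cv2.cvtColor(c['color'],cv2.COLOR_RGB2HSV)
m=(c['z_map']>0); q=P[m];h=H[m].astype(int)
k=box(q,.5,.68,-.26,.1,.058,.072)&(h[:,1]<150); print('rail',rect(q[k]),line(q[k]),k.sum())
k=box(q,.5,.68,-.26,.1,.055,.072)&((h[:,0]<6)|(h[:,0]>172))&(h[:,1]>170); print('red',q[k].mean(0),k.sum())
E
```

```text
t 6.5 p [541.6 -36.9 230.3] phi 84.49 F [ 0.7 -0.6 -1.6] op 7.7 gf 60.4
turn 0.002
(543, -36.2, 220) shift [ 0.8  1.3 10.3]
(581.8, -40, 220) shift [ 0. 39. -0.]
(581.8, -40, 114) shift [0.00e+00 1.00e-01 1.06e+02]
rail (array([610.6, -68.3]), array([260.6,  15.5]), 84.3) (array([ 9.80000e-02,  9.95000e-01,  6.11683e+02, -4.95780e+01],
      dtype=float32), np.float32(84.4), np.float64(261.0)) 4380
red [ 0.60749098 -0.08861479  0.06487852] 181
```

Call:
servo_tool(
  commands=[
    [[0.5, 20, 0], 0, 0],
    [[0.5, 20, 15], 0, 0],
    [[0, 0, 25], 0, 0],
    [[0, 0, 25], 0, 0],
    [[0, 0, 25], 0, 0],
    [[0, 0, 15], 0, 0],
    [[0, 0, 5], 0, 0],
    [[0, 0, 4], 0, 0],
    [[0, 0, 0], 0, 0],
    [[0, 0, 1], 0, 0],
    [[0, 0, 1], 0, 0],
    [[0, 0, 0], 0, 0],
  ],
)

```text
time_s: 8.07
eef_pos: [0.582, -0.0401, 0.1146]
eef_rot: [0.0, 0.741, 0.672, 0.0]
wrist_force: [-0.5, 0.8, -2.5]
opening: 0.091
grasp_force: 60.4
```

```bash
python3 - <<'E'
from h import *
plan((582,-40,114),(582,-40,200),phi=84.4)
E
```

```text
t 8.1 p [582.  -40.1 114.6] phi 84.39 F [-0.5  0.8 -2.5] op 7.8 gf 60.4
turn -0.0
(582, -40, 114) shift [0.1 0.  0.6]
(582, -40, 200) shift [ -0.   0. -86.]
```

Call:
servo_tool(
  commands=[
    [[0, 0, 1], 0, 0],
    [[0, 0, 0.5], 0, 0],
    [[0, 0, 0], 0, 0],
    [[0, 0, 0], 0, 0],
  ],
)

```text
time_s: 8.57
eef_pos: [0.5826, -0.0402, 0.1138]
eef_rot: [0.001, 0.741, 0.672, 0.0]
wrist_force: [-0.1, 0.5, 5.7]
opening: 0.091
grasp_force: 61.4
```

Call:
servo_tool(
  commands=[
    [[0, 0, 0], 0, 14],
    [[0, 0, 0], 0, 20],
    [[0, 0, 0], 0, 26],
    [[0, 0, 0], 0, 26],
    [[0, 3, 0], 0, 26],
    [[0, 3, 0], 0, 26],
    [[0, 3, 0], 0, 26],
    [[0, 3, 0], 0, 26],
    [[0, 3, 0], 0, 26],
    [[0, 3, 0], 0, 26],
    [[0, 3, 0], 0, 26],
    [[0, 3, 0], 0, 26],
    [[0, 3, 0], 0, 26],
    [[0, 3, 0], 0, 26],
    [[0, 3, 0], 0, 26],
    [[0, 2, 0], 0, 26],
    [[0, 0, 0], 0, 26],
  ],
)

```text
time_s: 10.7
eef_pos: [0.6169, -0.0435, 0.113]
eef_rot: [-0.0, 0.741, 0.672, 0.0]
wrist_force: [0.5, 0.2, -0.2]
opening: 0.299
grasp_force: 0.0
```

```bash
python3 - <<'E'
from h import *
plan((582,-40,114))
snap('side','s1'); c=load('s1'); a=cv2.resize(c['color'][120:300,200:420],None,fx=3.3,fy=3.3,interpolation=2); cv2.imwrite('pics/s1c.png',a[...,::-1])
E
```

```text
t 10.7 p [616.9 -43.5 113. ] phi 84.38 F [ 0.5  0.2 -0.2] op 25.5 gf 0.0
(582, -40, 114) shift [  0.1 -35.1  -1. ]
```

View pics/s1c.png

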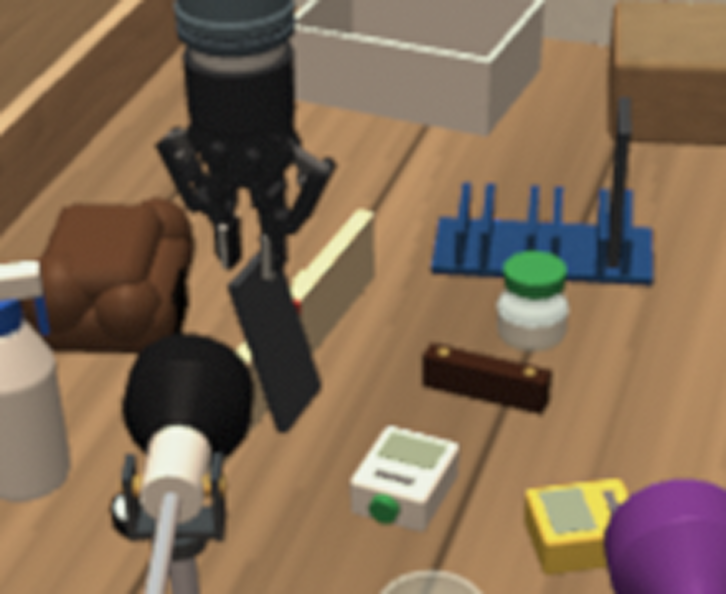

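The crop shows the first slate leaning on the rail at (275,340), with the fingers clear of it. I open, lift and fetch the second slate.

Call:
servo_tool(
  commands=[
    [[0, 0, 0], 0, 50],
    [[0, 0, 0], 0, 50],
    [[0, 0, 0], 0, 50],
    [[0, 0, -15], 0, 50],
    [[0, 0, -25], 0, 50],
    [[0, 0, -25], 0, 50],
    [[0, 0, -25], 0, 36],
    [[0, 0, -15], 0, 36],
    [[0, 0, 0], 0, 36],
  ],
)

```text
time_s: 11.88
eef_pos: [0.6177, -0.0437, 0.2199]
eef_rot: [0.001, 0.741, 0.672, 0.001]
wrist_force: [0.1, -0.1, 0.1]
opening: 0.421
grasp_force: 0.0
```

```bash
python3 - <<'E'
from h import *
plan((397.9,-323.3,220),(397.9,-323.3,124),phi=101.1)
E
```

```text
t 11.9 p [617.7 -43.7 219.9] phi 84.39 F [ 0.1 -0.1  0.1] op 35.9 gf 0.0
turn -0.292
(397.9, -323.3, 220) shift [-232.  -269.5   -0.9]
(397.9, -323.3, 124) shift [ 0.  -0.3 96. ]
```

Call:
servo_tool(
  commands=[
    [[0, 0, 0], -0.15, 36],
    [[0, 0, 0], -0.142, 36],
    [[-29, -33.7, 0], 0, 36],
    [[-29, -33.7, 0], 0, 36],
    [[-29, -33.7, 0], 0, 36],
    [[-29, -33.7, 0], 0, 36],
    [[-29, -33.7, 0], 0, 36],
    [[-29, -33.7, 0], 0, 36],
    [[-29, -33.7, 0], 0, 36],
    [[-29, -33.7, 0], 0, 36],
    [[0, 0, 0], 0, 36],
    [[0, 0, 0], 0, 36],
  ],
)

```text
time_s: 13.38
eef_pos: [0.3968, -0.3225, 0.2171]
eef_rot: [-0.001, 0.636, 0.772, 0.0]
wrist_force: [0.3, -0.4, -0.7]
opening: 0.423
grasp_force: 0.0
```

```bash
python3 - <<'E'
from h import *
plan((397.9,-323.3,220),(397.9,-323.3,124),phi=101.1)
E
```

```text
t 13.4 p [ 396.8 -322.5  217.1] phi 101.08 F [ 0.3 -0.4 -0.7] op 36.1 gf 0.0
turn -0.0
(397.9, -323.3, 220) shift [-0.9  0.9 -2.9]
(397.9, -323.3, 124) shift [-0.2  0.  96. ]
```

Call:
servo_tool(
  commands=[
    [[-1, 1, 25], 0, 36],
    [[0, 0, 25], 0, 36],
    [[0, 0, 25], 0, 36],
    [[0, 0, 14], 0, 36],
    [[0, 0, 4], 0, 36],
    [[0, 0, 0], 0, 36],
    [[0, 0, 0], 0, 0],
    [[0, 0, 0], 0, 0],
    [[0, 0, 0], 0, 0],
    [[0, 0, 0], 0, 0],
    [[0, 0, 0], 0, 0],
    [[0, 0, 0], 0, 0],
    [[0, 0, -10], 0, 0],
    [[0, 0, -20], 0, 0],
    [[0, 0, -26], 0, 0],
    [[0, 0, -26], 0, 0],
    [[0, 0, -26], 0, 0],
    [[0, 0, 0], 0.15, 0],
    [[0, 0, 0], 0.141, 0],
    [[0, 0, 0], 0, 0],
  ],
)

```text
time_s: 15.88
eef_pos: [0.398, -0.3237, 0.233]
eef_rot: [-0.0, 0.74, 0.672, 0.0]
wrist_force: [0.5, 0.3, -1.9]
opening: 0.092
grasp_force: 59.5
```

```bash
python3 - <<'E'
from h import *
plan((573.2,-129.6,232),(573.2,-129.6,117),phi=84.4)
E
```

```text
t 15.9 p [ 398.  -323.7  233. ] phi 84.51 F [ 0.5  0.3 -1.9] op 7.9 gf 59.5
turn 0.002
(573.2, -129.6, 232) shift [210.3 155.5   1.1]
(573.2, -129.6, 117) shift [ -0.   0. 115.]
```

Call:
servo_tool(
  commands=[
    [[20, 15, 0], 0, 0],
    [[34, 25, 0], 0, 0],
    [[34, 25, 0], 0, 0],
    [[34, 25, 0], 0, 0],
    [[34, 25, 0], 0, 0],
    [[34, 25, 0], 0, 0],
    [[20.3, 15.5, 0], 0, 0],
    [[0, 0, 0], 0, 0],
    [[0, 0, 25], 0, 0],
    [[0, 0, 25], 0, 0],
    [[0, 0, 25], 0, 0],
    [[0, 0, 25], 0, 0],
    [[0, 0, 13], 0, 0],
    [[0, 0, 3], 0, 0],
    [[0, 0, 0], 0, 0],
    [[0, 0, 0], 0, 0],
  ],
)

```text
time_s: 17.88
eef_pos: [0.574, -0.13, 0.1181]
eef_rot: [0.001, 0.74, 0.672, 0.0]
wrist_force: [0.2, -0.2, -2.5]
opening: 0.092
grasp_force: 59.5
```

Call:
servo_tool(
  commands=[
    [[0, 0, 2], 0, 0],
    [[0, 0, 1], 0, 0],
    [[0, 0, 0.5], 0, 0],
    [[0, 0, 0], 0, 0],
  ],
)

```text
time_s: 18.38
eef_pos: [0.5752, -0.1302, 0.1161]
eef_rot: [0.002, 0.74, 0.672, 0.001]
wrist_force: [-0.3, 0.9, 7.9]
opening: 0.086
grasp_force: 60.7
```

Foot on the table (the force flipped). I tip it the same way.

Call:
servo_tool(
  commands=[
    [[0, 0, 0], 0, 14],
    [[0, 0, 0], 0, 20],
    [[0, 0, 0], 0, 26],
    [[0, 0, 0], 0, 26],
    [[0, 3, 0], 0, 26],
    [[0, 3, 0], 0, 26],
    [[0, 3, 0], 0, 26],
    [[0, 3, 0], 0, 26],
    [[0, 3, 0], 0, 26],
    [[0, 3, 0], 0, 26],
    [[0, 3, 0], 0, 26],
    [[0, 3, 0], 0, 26],
    [[0, 3, 0], 0, 26],
    [[0, 3, 0], 0, 26],
    [[0, 3, 0], 0, 26],
    [[0, 2, 0], 0, 26],
    [[0, 0, 0], 0, 26],
  ],
)

```text
time_s: 20.5
eef_pos: [0.6082, -0.1331, 0.1135]
eef_rot: [-0.0, 0.741, 0.672, -0.0]
wrist_force: [0.0, 0.0, -0.1]
opening: 0.302
grasp_force: 0.0
```

Call:
servo_tool(
  commands=[
    [[0, 0, 0], 0, 50],
    [[0, 0, 0], 0, 50],
    [[0, 0, 0], 0, 50],
    [[0, 0, -15], 0, 50],
    [[0, 0, -25], 0, 50],
    [[0, 0, -25], 0, 50],
    [[0, 0, -25], 0, 60],
    [[0, 0, -25], 0, 60],
    [[0, 0, -25], 0, 60],
    [[0, 0, -25], 0, 60],
    [[0, 0, -25], 0, 60],
    [[0, 0, -20], 0, 60],
    [[0, 0, 0], 0, 60],
  ],
)

```text
time_s: 22.12
eef_pos: [0.609, -0.1334, 0.3261]
eef_rot: [0.002, 0.741, 0.672, 0.001]
wrist_force: [0.5, -0.1, -0.6]
opening: 0.7
grasp_force: 0.0
```

```bash
python3 - <<'E'
from h import *
plan((494,397,322),(494,397,213),phi=107.2)
c=snap('wrist','w3'); P=cloud(c); q=P[c['z_map']>0]
for y0,y1 in((-.165,-.095),(-.075,-.005)):
    k=q[box(q,.55,.65,y0,y1,.08,.14)]; 
    if len(k)>50: n=np.linalg.svd(k-k.mean(0),full_matrices=False)[2]; print(len(k),k.min(0),k.max(0),'normals',n.round(2))
E
```

```text
t 22.1 p [ 609.  -133.4  326.1] phi 84.44 F [ 0.5 -0.1 -0.6] op 59.8 gf 0.0
turn -0.397
(494, 397, 322) shift [540.7  47.    3.6]
(494, 397, 213) shift [ 1.00e-01 -5.00e-01  1.09e+02]
1250 [ 0.58737271 -0.16413677  0.08006843] [ 0.61585183 -0.09888535  0.12969669] normals [[-0.07 -0.99  0.11]
 [-0.37 -0.08 -0.92]
 [ 0.93 -0.11 -0.36]]
1522 [ 0.59660291 -0.07483335  0.08007175] [ 0.62439641 -0.00967925  0.12981953] normals [[ 0.09  1.   -0.01]
 [-0.37  0.02 -0.93]
 [-0.92  0.09  0.37]]
```

View pics/w3.png

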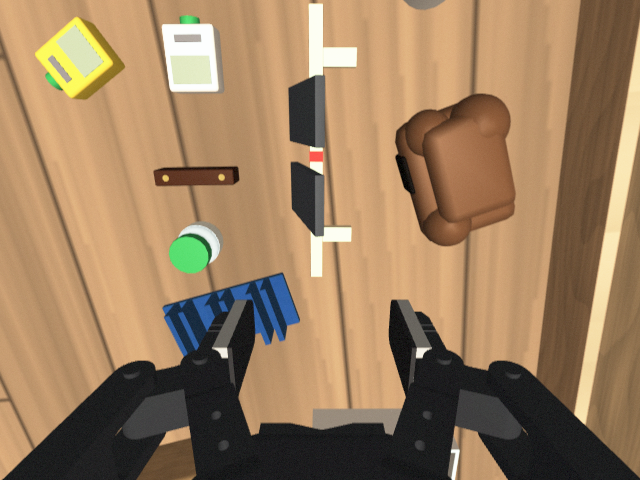

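Both slates lean about 21° on either side of the red mark at (317,157), and the rack is empty. On to the knob.

Call:
servo_tool(
  commands=[
    [[0, 0, 0], -0.15, 50],
    [[0, 0, 0], -0.15, 50],
    [[0, 0, 0], -0.097, 50],
    [[25, 2, 0], 0, 50],
    [[50, 4.4, 0], 0, 50],
    [[50, 4.4, 0], 0, 50],
    [[50, 4.4, 0], 0, 50],
    [[50, 4.4, 0], 0, 50],
    [[50, 4.4, 0], 0, 50],
    [[50, 4.4, 0], 0, 50],
    [[50, 4.4, 0], 0, 50],
    [[50, 4.4, 0], 0, 50],
    [[50, 4.4, 0], 0, 50],
    [[50, 4.4, 0], 0, 50],
    [[16, 1, 0], 0, 50],
    [[0, 0, 0], 0, 50],
    [[0, 0, 0], 0, 50],
  ],
)

```text
time_s: 24.3
eef_pos: [0.4932, 0.3966, 0.3232]
eef_rot: [0.0, 0.594, 0.804, -0.0]
wrist_force: [0.5, 0.1, -0.7]
opening: 0.586
grasp_force: 0.0
```

```bash
python3 - <<'E'
from h import *
c=snap('wrist','w4'); P=cloud(c); m=c['z_map']>0; q=P[m];h=cv2.cvtColor(c['color'],cv2.COLOR_RGB2HSV)[m].astype(int)
k=box(q,.44,.55,.34,.46,.18,.25)&(h[:,0]>3)&(h[:,0]<17)&(h[:,1]>170); p=q[k]
A=np.c_[2*p,np.ones(len(p))]; s=np.linalg.lstsq(A,(p**2).sum(1),rcond=None)[0]; print('sphere',s[:3]*1000,np.sqrt(s[3]+s[:3]@s[:3])*1000,p.max(0),k.sum())
plan((494,397,322),(494,397,213),phi=107.2)
E
```

```text
sphere [493.81761257 395.3008115  208.25373547] 12.560787624228302 [0.50619953 0.40794702 0.22138208] 757
t 24.4 p [493.5 396.4 323.4] phi 107.09 F [ 0.1 -1.   0.4] op 50.2 gf 0.0
turn -0.002
(494, 397, 322) shift [0.5 0.7 1.4]
(494, 397, 213) shift [1.00e-01 0.00e+00 1.09e+02]
```

Call:
servo_tool(
  commands=[
    [[-1, 0, 25], 0, 50],
    [[0, 0, 25], 0, 50],
    [[0, 0, 25], 0, 50],
    [[0, 0, 25], 0, 50],
    [[0, 0, 12], 0, 50],
    [[0, 0, 0], 0, 50],
    [[0, 0, 0], 0, 20],
    [[0, 0, 0], 0, 20],
    [[0, 0, 0], 0, 20],
    [[0, 0, 0], 0, 20],
    [[0, 0, 0], 0, 20],
    [[0, 0, 0], 0, 20],
  ],
)

```text
time_s: 25.85
eef_pos: [0.4934, 0.3967, 0.2115]
eef_rot: [-0.0, 0.593, 0.805, -0.0]
wrist_force: [0.3, 0.7, -0.6]
opening: 0.235
grasp_force: 0.0
```

```bash
python3 - <<'E'
from h import *
o,R,f=st(); p=o['eef_pos']*1000; k=p+[0,0,-3]; 
piv=np.array([527.5,287,202]); v=k-piv; print('knob',k,'dist',np.linalg.norm(v))
M=np.array([601,-87.5,65]); u=(M-piv)/np.linalg.norm(M-piv); T=piv-115*u; print('target knob',T)
# arc waypoints: swivel then tilt interpolation
def sph(v): return np.array([np.arctan2(v[1],v[0]),np.arcsin(v[2]/np.linalg.norm(v))])
a,b=sph(v),sph(T-piv); W=[]
for s in (.25,.5,.75,1):
    t=a+(b-a)*s; W.append(tuple((piv+115*np.array([np.cos(t[0])*np.cos(t[1]),np.sin(t[0])*np.cos(t[1]),np.sin(t[1])])+[0,0,3]).round(1)))
plan(*W)
E
```

```text
knob [493.43721805 396.70613336 208.48786732] dist 115.05564407593273
target knob [506.65480911 393.21121071 240.85430138]
t 25.9 p [493.4 396.7 211.5] phi 107.19 F [ 0.3  0.7 -0.6] op 20.1 gf 0.0
(np.float64(496.6), np.float64(396.8), np.float64(219.7)) shift [-0.8  3.  -8.2]
(np.float64(499.9), np.float64(396.3), np.float64(227.9)) shift [-1.5  3.  -8.2]
(np.float64(503.3), np.float64(395.1), np.float64(236.0)) shift [-2.2  2.9 -8.1]
(np.float64(506.7), np.float64(393.2), np.float64(243.9)) shift [-2.8  2.7 -7.9]
```

The jaws reached 20 mm without contact, so the ball may not be between the pads. I look before going on.

```bash
python3 - <<'E'
from h import *
c=snap('wrist','w5'); s=snap('side','s5'); a=np.hstack([cv2.resize(c['color'],(480,360)),cv2.resize(s['color'][210:360,180:310],(312,360),interpolation=2)]); cv2.imwrite('pics/w5c.png',a[...,::-1])
E
```

```text
(no output)
```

View pics/w5c.png

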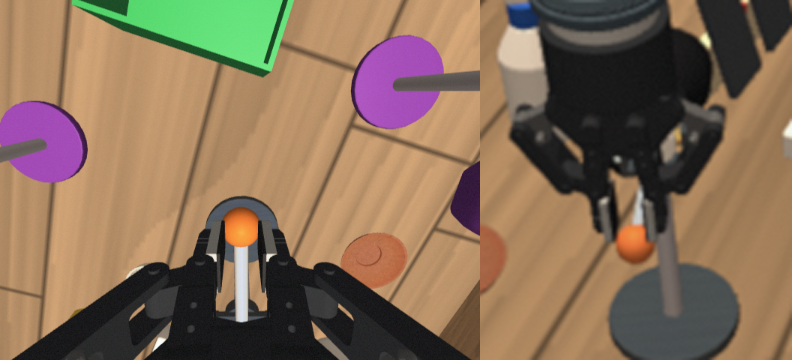

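```bash
cat >> h.py <<'E'
def knob(tags):
    for t in tags:
        c=load(t); P=cloud(c); m=c['z_map']>0; q=P[m];h=cv2.cvtColor(c['color'],cv2.COLOR_RGB2HSV)[m].astype(int)
        k=box(q,.44,.56,.34,.46,.14,.3)&(h[:,0]>3)&(h[:,0]<17)&(h[:,1]>170); p=q[k]
        A=np.c_[2*p,np.ones(len(p))]; s=np.linalg.lstsq(A,(p**2).sum(1),rcond=None)[0]; print(t,'sphere',s[:3]*1000,np.sqrt(s[3]+s[:3]@s[:3])*1000,p.max(0),k.sum())
E
python3 - <<'E'
from h import *
knob(['w5','s5'])
E
```

```text
w5 sphere [493.70512873 395.62586227 208.79445827] 12.155737516591849 [0.50559086 0.40869318 0.22365156] 1958
s5 sphere [491.69888859 396.32769304 207.81662131] 11.362595784204792 [0.50311845 0.40924631 0.22078884] 174
```

```bash
python3 - <<'E'
from h import *
c=load('s5'); P=cloud(c);m=c['z_map']>0;q=P[m];h=cv2.cvtColor(c['color'],cv2.COLOR_RGB2HSV)[m].astype(int)
k=box(q,.44,.55,.37,.43,.17,.30)&(h[:,1]<110)&(h[:,2]<150); p=q[k]
for s in (p[p[:,0]<.493],p[p[:,0]>.493]): i=np.argsort(s[:,2])[:25]; print(s[i].mean(0),s[i].min(0))
E
```

```text
[0.47420092 0.40056629 0.22529503] [0.46831985 0.39349383 0.21903555]
[0.5032243  0.40439661 0.22385784] [0.49362671 0.37599792 0.20782061]
```

Call:
servo_tool(
  commands=[
    [[0, 0, 0], 0, 0],
    [[0, 0, 0], 0, 0],
    [[0, 0, 0], 0, 0],
    [[0, 0, 0], 0, 0],
    [[0, 0, 0], 0, 0],
  ],
)

```text
time_s: 26.58
eef_pos: [0.4935, 0.3967, 0.2117]
eef_rot: [0.0, 0.594, 0.805, 0.0]
wrist_force: [-0.4, -0.0, 3.1]
opening: -0.001
grasp_force: 0.8
```

```bash
python3 - <<'E'
from h import *
snap('wrist','w6'); snap('side','s6'); knob(['w6','s6'])
for t,tcp in(('w1',[456.5,-312.7,223.3]),('w3',[609,-133.4,326.1]),('w6',[493.5,396.7,211.7])):
    c=load(t);P=cloud(c)[c['z_map']>0]*1000-np.array(tcp)
    k=P[(np.hypot(P[:,0],P[:,1])<60)&(P[:,2]>-50)&(P[:,2]<200)]; k=k[k[:,2].argsort()]
    # nearest-to-tcp points, lowest percentile
    print(t,len(k),np.percentile(k[:,2],[0,1,5,20]).round(1),k[:40].mean(0).round(1))
E
```

```text
w6 sphere [493.17972875 397.48731016 213.46851424] 10.569687842204353 [0.50532787 0.40847046 0.22783466] 900
s6 sphere [491.30693056 396.25865027 206.41739162] 11.538689672430698 [0.50271385 0.40863393 0.21740445] 129
w1 51098 [ 8.5 18.7 36.6 63.4] [ 1.4 -0.8 10. ]
w3 46855 [12.1 20.7 34.9 65. ] [ 2.   0.8 13.8]
w6 54770 [-10.9   0.1  34.6  63.8] [-1.8  9.3 -7.3]
```

The cloud shows the fingertips about 8 mm above the TCP height, not ahead of it, so the pads went over the ball. I open, go 20 mm lower and close again.

Call:
servo_tool(
  commands=[
    [[0, 0, -15], 0, 50],
    [[0, 0, 0], 0, 50],
    [[0, 0, 0], 0, 50],
    [[0, 0, 0], 0, 50],
    [[0, 0, 10], 0, 50],
    [[0, 0, 15], 0, 50],
    [[0, 0, 10], 0, 50],
    [[0, 0, 0], 0, 50],
    [[0, 0, 0], 0, 10],
    [[0, 0, 0], 0, 10],
    [[0, 0, 0], 0, 10],
    [[0, 0, 0], 0, 10],
    [[0, 0, 0], 0, 10],
  ],
)

```text
time_s: 28.3
eef_pos: [0.4936, 0.3969, 0.1919]
eef_rot: [0.0, 0.593, 0.805, 0.0]
wrist_force: [-0.8, 1.0, 2.0]
opening: 0.263
grasp_force: 58.7
```

```bash
python3 - <<'E'
from h import *
snap('wrist','w7'); snap('side','s7'); knob(['w7','s7']); plan()
E
```

```text
w7 sphere [494.28746163 395.63596443 207.26109649] 12.466253368086493 [0.50725923 0.40883566 0.22039021] 2557
s7 sphere [492.72785249 397.77105371 207.62900201] 10.77825291566931 [0.50430921 0.40964967 0.21973683] 180
t 28.4 p [493.6 396.9 191.8] phi 107.19 F [-0.6  1.   0.8] op 22.5 gf 58.7
```

Call:
servo_tool(
  commands=[
    [[-0.4, 1.5, -4.2], 0, 10],
    [[-0.4, 1.5, -4.2], 0, 10],
    [[-0.7, 1.5, -4.2], 0, 10],
    [[-0.8, 1.5, -4.2], 0, 10],
    [[-1.1, 1.5, -4.2], 0, 10],
    [[-1.1, 1.4, -4.2], 0, 10],
    [[-1.4, 1.4, -4.2], 0, 10],
    [[-1.4, 1.3, -4.2], 0, 10],
    [[0, 0, 0], 0, 10],
    [[0, 0, 0], 0, 10],
  ],
)

```text
time_s: 29.65
eef_pos: [0.5062, 0.3915, 0.2246]
eef_rot: [-0.0, 0.594, 0.804, -0.002]
wrist_force: [-4.7, -7.0, -3.5]
opening: 0.264
grasp_force: 59.6
```

```bash
python3 - <<'E'
from h import *
snap('wrist','w8'); snap('side','s8'); snap('scene','c8'); knob(['w8','s8','c8']); plan()
E
```

```text
w8 sphere [505.76846958 392.51480437 239.29140283] 12.57534120923944 [0.51970391 0.40589399 0.25318093] 2555
s8 sphere [504.26413943 393.2307871  238.54011941] 11.813515664289838 [0.51655579 0.40551981 0.25168584] 189
c8 sphere [505.96571047 391.90687697 241.08423473] 11.578595394864603 [0.51850264 0.39945247 0.25537537] 71
t 29.8 p [506.2 391.5 224.6] phi 107.12 F [-5.7 -7.3 -2.9] op 22.2 gf 59.6
```

Call:
servo_tool(
  commands=[
    [[0, 0, 0], 0, 26],
    [[0, 0, 0], 0, 32],
    [[0, 0, 0], 0, 45],
    [[0, 0, 0], 0, 50],
    [[0, 0, -20], 0, 50],
    [[0, 0, -25], 0, 50],
    [[0, 0, -25], 0, 50],
    [[0, 0, -25], 0, 50],
    [[0, 0, 0], 0, 50],
  ],
)

```text
time_s: 30.92
eef_pos: [0.508, 0.3939, 0.3243]
eef_rot: [0.002, 0.593, 0.805, 0.003]
wrist_force: [0.8, -0.1, -0.8]
opening: 0.585
grasp_force: 0.0
```

```bash
python3 - <<'E'
from h import *
snap('wrist','w9'); s=snap('side','s9'); c=snap('scene','c9'); knob(['w9','s9','c9']); plan()
for t in('s9','c9','w9','w4'):
    P,H=both(t); m=box(P,.45,.62,.2,.36,.006,.02)&(H[:,2]<100)&(H[:,1]<90)
    if m.sum()>30:
        p=P[m][:,:2]*1000; hull=cv2.convexHull(p.astype('float32')).reshape(-1,2); print(t,'foot',cv2.minEnclosingCircle(p.astype('float32')),p.min(0),p.max(0))
M=np.array([601,-87.5,65])
for pv in ((527.5,287,202),(529,288,202),(526,286,202)):
  for k in ((505.5,392.3,239.7),):
    d=np.array(pv)-k; d/=np.linalg.norm(d); f=np.array(pv)+102*d; w=M-f; y=np.array([-d[1],d[0],0]);y/=np.linalg.norm(y); print(pv,w@d,w@y,w@np.cross(d,y))
E
```

```text
w9 sphere [507.23647198 392.82933829 239.48979066] 12.501022269834898 [0.5191081  0.40589189 0.25314688] 927
s9 sphere [504.59586002 393.87545953 239.03469566] 11.306388184731402 [0.51672116 0.40614234 0.25078772] 192
c9 sphere [510.35796412 391.26035795 242.29229741] 10.464222789021896 [0.52175696 0.40097976 0.25550975] 92
t 31.1 p [506.3 393.  319.3] phi 107.19 F [-0.4  0.4 -0.2] op 50.0 gf 0.0
s9 foot ((526.0833740234375, 287.8153991699219), 55.192142486572266) [470.90323223 234.28932716] [579.59132801 342.06277775]
c9 foot ((531.7813720703125, 285.5599060058594), 55.13637924194336) [481.52578854 230.53450668] [585.57018344 338.66667111]
w9 foot ((527.113037109375, 287.7974548339844), 54.14130783081055) [473.84080185 234.07977426] [575.33028824 339.67073261]
w4 foot ((528.2919311523438, 286.6847839355469), 54.40700149536133) [474.15524158 232.3132783 ] [582.14145753 340.03178716]
(527.5, 287, 202) 303.45095933587163 -4.642865643787886 -3.076259455096448
(529, 288, 202) 303.95264577635345 -12.296258156649031 -2.121655609086204
(526, 286, 202) 302.809765010338 2.9166254769076545 -4.098468994928822
```

The emitter axis passes within about 10 mm of the mark. Next I re-measure the timer and cleat, in case the timer was knocked.

```bash
cat >> h.py <<'E'
def timer(*tags):
    for t in tags:
        P,H=both(t); m=box(P,.36,.58,-.1,.13,.026,.038)&(H[:,1]<60)&(H[:,2]>130); n=0
        p=P[m]; 
        if len(p)>50:
            med=np.median(p,0); p=p[np.hypot(*(p-med)[:,:2].T)<.055]; print(t,'timer',rect(p),len(p))
        m=box(P,.36,.58,-.12,.15,.005,.036)&(H[:,0]>50)&(H[:,0]<85)&(H[:,1]>100)
        if m.any(): print(t,'button',(P[m].mean(0)*1000).round(1),m.sum())
        m=box(P,.39,.53,-.14,-.06,.027,.038)&(H[:,2]<110)
        if m.sum()>30: print(t,'cleat',rect(P[m]),line(P[m]))
E
python3 - <<'E'
from h import *
timer('s9','c9','w3')
E
```

```text
s9 timer (array([474.4,  33.6]), array([71.9, 57.8]), 84.5) 481
s9 button [478.6  72.6  18.6] 51
s9 cleat (array([ 450.1, -101.4]), array([26.1, 98.4]), 84.1) (array([ 9.97000e-01, -7.80000e-02,  4.49082e+02, -9.77270e+01],
      dtype=float32), np.float32(-4.4), np.float64(98.0))
c9 timer (array([478.3,  31.2]), array([70.3, 60.3]), 85.3) 606
c9 button [484.2  70.6  27.2] 8
c9 cleat (array([ 454.1, -101.5]), array([ 19.5, 103.7]), 85.4) (array([ 9.97000e-01, -7.70000e-02,  4.57355e+02, -1.01537e+02],
      dtype=float32), np.float32(-4.4), np.float64(104.0))
w3 timer (array([477.3,  30.8]), array([69.4, 58.3]), 84.7) 3477
w3 button [482.4  69.3  27. ] 133
w3 cleat (array([ 453.3, -101.5]), array([20.1, 99.4]), 85.3) (array([ 9.96000e-01, -9.10000e-02,  4.54207e+02, -1.00738e+02],
      dtype=float32), np.float32(-5.2), np.float64(99.0))
```

```bash
python3 - <<'E'
from h import *
plan((477.3,31.5,319),(477.3,31.5,60),phi=85.1)
E
```

```text
t 31.1 p [506.3 393.  319.3] phi 107.19 F [-0.4  0.4 -0.2] op 50.0 gf 0.0
turn 0.386
(477.3, 31.5, 319) shift [-362.6    1.9    0.4]
(477.3, 31.5, 60) shift [  0.    0.3 259. ]
```

Call:
servo_tool(
  commands=[
    [[0, 0, 0], 0.15, 50],
    [[0, 0, 0], 0.15, 50],
    [[0, 0, 0], 0.085, 50],
    [[0, 0, 0], 0, 80],
  ],
)

```text
time_s: 31.58
eef_pos: [0.5062, 0.3929, 0.3186]
eef_rot: [-0.0, 0.736, 0.677, -0.001]
wrist_force: [0.2, 0.9, -0.1]
opening: 0.78
grasp_force: 0.0
```

Call:
servo_tool(
  commands=[
    [[-22, 0, 0], 0, 80],
    [[-40, 0.2, 0], 0, 80],
    [[-40, 0.2, 0], 0, 80],
    [[-40, 0.2, 0], 0, 80],
    [[-40, 0.2, 0], 0, 80],
    [[-40, 0.2, 0], 0, 80],
    [[-40, 0.2, 0], 0, 80],
    [[-40, 0.3, 0], 0, 80],
    [[-40, 0.3, 0], 0, 80],
    [[-20, 0.2, 0], 0, 80],
    [[0, 0, 40], 0, 80],
    [[0, 0, 40], 0, 80],
    [[0, 0, 40], 0, 80],
    [[0, 0, 40], 0, 80],
    [[0, 0, 20], 0, 80],
    [[0, 0, 0], 0, 80],
    [[0, 0, 0], 0, 80],
  ],
)

```text
time_s: 33.7
eef_pos: [0.4785, 0.0322, 0.1409]
eef_rot: [0.0, 0.736, 0.677, 0.0]
wrist_force: [0.1, 0.8, 0.6]
opening: 0.934
grasp_force: 0.0
```

```bash
python3 - <<'E'
from h import *
snap('wrist','w10'); snap('scene','c10'); timer('w10','c10'); plan((477.3,31.5,40),phi=85.1)
c=load('w10');o=ctrl.get_obs();P=cloud(c)[c['z_map']>0]*1000-o['eef_pos']*1000
k=P[(np.hypot(P[:,0],P[:,1])<75)&(P[:,2]<200)]; k=k[(k[:,2]>-95)]; print(np.histogram(k[:,2],bins=range(-95,60,8)))
E
```

```text
w10 timer (array([477.3,  31.5]), array([69.4, 57.5]), 84.7) 6260
w10 button [480.9  70.3  26.1] 360
w10 cleat (array([ 452.7, -101.2]), array([22. , 99.6]), 85.0) (array([ 9.96000e-01, -8.70000e-02,  4.52915e+02, -9.83870e+01],
      dtype=float32), np.float32(-5.0), np.float64(100.0))
c10 timer (array([479.1,  31.1]), array([71.1, 61.3]), 82.9) 613
c10 button [485.   70.4  28.5] 8
c10 cleat (array([ 454.2, -101.5]), array([ 19.5, 103. ]), 85.4) (array([ 9.97000e-01, -8.00000e-02,  4.57165e+02, -1.01627e+02],
      dtype=float32), np.float32(-4.6), np.float64(103.0))
t 33.8 p [478.9  32.1 141.4] phi 85.16 F [ 0.3 -0.3  0.1] op 80.0 gf 0.0
turn 0.001
(477.3, 31.5, 40) shift [ -0.7  -1.7 101.4]
(array([   0,    0,    0,    0,    0,    0,    0,    0,    0,    0,    0,
          0,    0,    0,  494, 1187, 1460, 1720, 1939]), array([-95, -87, -79, -71, -63, -55, -47, -39, -31, -23, -15,  -7,   1,
         9,  17,  25,  33,  41,  49,  57]))
```

Call:
servo_tool(
  commands=[
    [[-0.7, -1.5, 30], 0, 80],
    [[0, 0, 30], 0, 80],
    [[0, 0, 30], 0, 80],
    [[0, 0, 20], 0, 80],
    [[0, 0, 10], 0, 80],
    [[0, 0, 10], 0, 80],
    [[0, 0, 6], 0, 80],
    [[0, 0, 3], 0, 80],
    [[0, 0, 0], 0, 80],
  ],
)

```text
time_s: 34.92
eef_pos: [0.4765, 0.0317, 0.0012]
eef_rot: [0.0, 0.737, 0.676, 0.0]
wrist_force: [-0.0, 0.4, 0.2]
opening: 0.937
grasp_force: 0.0
```

Call:
servo_tool(
  commands=[
    [[0, 0, 0], 0, 65],
    [[0, 0, 0], 0, 45],
    [[0, 0, 0], 0, 45],
    [[0, 0, 0], 0, 45],
    [[0, 0, 0], 0, 45],
    [[0, 0, 0], 0, 45],
  ],
)

```text
time_s: 35.67
eef_pos: [0.477, 0.0316, 0.0018]
eef_rot: [0.0, 0.737, 0.676, 0.0]
wrist_force: [-1.0, 0.2, 5.9]
opening: 0.661
grasp_force: 64.6
```

```bash
python3 - <<'E'
from h import *
snap('wrist','w11'); timer('w11'); plan((458.5,-54,2))
E
```

```text
w11 timer (array([477.4,  31.3]), array([70.2, 58. ]), 84.8) 21402
w11 button [480.9  70.9  24.7] 1662
t 35.7 p [477.   31.6   1.8] phi 85.13 F [-0.9  0.   5.4] op 56.2 gf 64.6
(458.5, -54, 2) shift [-86.9 -11.1  -0.2]
```

Call:
servo_tool(
  commands=[
    [[0, 0, -1.5], 0, 45],
    [[-10, -2, 0], 0, 45],
    [[-15, -2, 0], 0, 45],
    [[-15, -2, 0], 0, 45],
    [[-15, -2, 0], 0, 45],
    [[-15, -2, 0], 0, 45],
    [[-12, -1, 0], 0, 45],
    [[-4, 0, 1.5], 0, 45],
    [[0, 0, 0], 0, 45],
    [[-1, 0, 0], 0, 45],
    [[-1, 0, 0], 0, 45],
    [[0, 0, 0], 0, 45],
  ],
)

```text
time_s: 37.22
eef_pos: [0.4586, -0.0546, 0.0017]
eef_rot: [0.0, 0.737, 0.676, 0.001]
wrist_force: [-0.2, 3.8, 6.2]
opening: 0.664
grasp_force: 64.9
```

Call:
servo_tool(
  commands=[
    [[-1, 0, 0], 0, 45],
    [[0, 0, 0], 0, 45],
  ],
)

```text
time_s: 37.48
eef_pos: [0.4586, -0.0556, 0.0018]
eef_rot: [0.0, 0.736, 0.676, 0.001]
wrist_force: [-0.0, 3.0, 6.0]
opening: 0.663
grasp_force: 64.8
```

Call:
servo_tool(
  commands=[
    [[-1, 0, 0], 0, 45],
    [[0, 0, 0], 0, 45],
  ],
)

```text
time_s: 37.72
eef_pos: [0.4586, -0.0562, 0.0018]
eef_rot: [0.0, 0.737, 0.676, 0.001]
wrist_force: [0.3, 5.6, 7.2]
opening: 0.663
grasp_force: 64.9
```

Call:
servo_tool(
  commands=[
    [[-1, 0, 0], 0, 45],
    [[0, 0, 0], 0, 45],
  ],
)

```text
time_s: 37.98
eef_pos: [0.4586, -0.0562, 0.0018]
eef_rot: [-0.0, 0.737, 0.676, 0.001]
wrist_force: [1.7, 11.4, 7.6]
opening: 0.667
grasp_force: 65.0
```

Call:
servo_tool(
  commands=[
    [[0, 0, 0], 0, 60],
    [[0, 0, 0], 0, 66],
    [[0, 0, 0], 0, 70],
    [[0, 0, -15], 0, 75],
    [[0, 0, -30], 0, 60],
    [[0, 0, -30], 0, 30],
    [[30, 0, 0], 0, 0],
    [[30, 0, 0], 0, 0],
    [[18, 0, 0], 0, 0],
    [[0, 0, 0], 0, 0],
    [[0, 0, 0], 0, 0],
  ],
)

```text
time_s: 39.35
eef_pos: [0.4646, 0.0192, 0.0766]
eef_rot: [0.0, 0.736, 0.676, 0.0]
wrist_force: [-0.9, 0.3, -0.5]
opening: 0.002
grasp_force: 0.0
```

```bash
python3 - <<'E'
from h import *
snap('wrist','w12'); snap('scene','c12'); snap('side','s12'); timer('w12','c12','s12'); plan((465.3,19.5,10),phi=85.1)
c=load('w12');o=ctrl.get_obs();P=cloud(c)[c['z_map']>0]*1000-o['eef_pos']*1000
k=P[(np.hypot(P[:,0],P[:,1])<40)&(P[:,2]>-30)]; print(np.percentile(k[:,2],[0,.1,1,5]),k[k[:,2].argsort()][:60].mean(0))
c=load('s12');P=cloud(c)*1000-o['eef_pos']*1000; k=P[(np.hypot(P[...,0],P[...,1])<30)&(P[...,2]>-40)&(P[...,2]<60)]; print(k[:,2].min(),len(k))
a=np.hstack([cv2.resize(load('w12')['color'],(480,360)),cv2.resize(c['color'][180:330,260:390],(312,360),interpolation=2)]); cv2.imwrite('pics/w12c.png',a[...,::-1])
E
```

```text
w12 timer (array([369.3,  49.4]), array([18.5, 43.5]), 0.0) 1237
w12 cleat (array([455.9, -88.1]), array([35. , 10.6]), 85.1) (array([ 1.74000e-01,  9.85000e-01,  4.55099e+02, -9.77000e+01],
      dtype=float32), np.float32(80.0), np.float64(35.0))
c12 timer (array([460.4, -56.9]), array([70.8, 59.5]), 86.0) 622
c12 button [466.9 -17.6  27.3] 9
c12 cleat (array([ 454.7, -101.6]), array([ 19.5, 101.8]), 85.4) (array([ 9.97000e-01, -7.90000e-02,  4.57009e+02, -1.02087e+02],
      dtype=float32), np.float32(-4.5), np.float64(102.0))
s12 timer (array([456.1, -54.6]), array([72.5, 56.5]), 84.2) 361
s12 button [460.  -14.7  19. ] 48
s12 cleat (array([438.7, -98.9]), array([22.4, 75.7]), 84.7) (array([ 9.97000e-01, -7.40000e-02,  4.35641e+02, -9.65780e+01],
      dtype=float32), np.float32(-4.2), np.float64(76.0))
t 39.5 p [464.4  19.   76.3] phi 85.07 F [0.3 0.6 0.3] op -0.0 gf 0.0
turn -0.0
(465.3, 19.5, 10) shift [ 0.6  0.8 66.3]
[11.56432545 13.81388399 19.88636372 37.91426713] [ 1.66299969 11.0332187  13.37977756]
6.608914765549528 270
```

View pics/w12c.png

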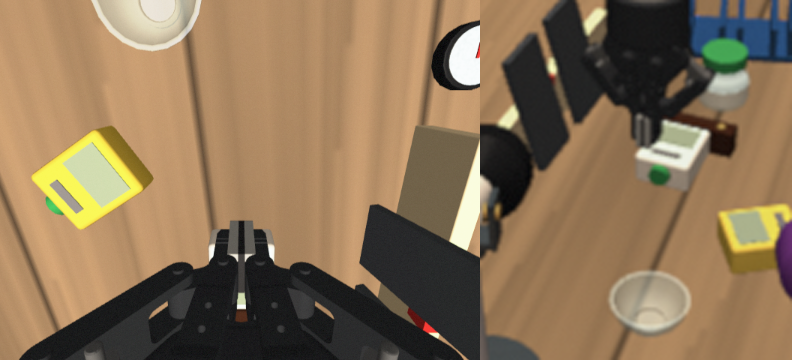

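The side crop shows the timer sitting squarely against the cleat with its green button free at (660,175); the shut fingers are behind it. I lower and push the button in small steps.

Call:
servo_tool(
  commands=[
    [[0.5, 0.5, 25], 0, 0],
    [[0, 0, 25], 0, 0],
    [[0, 0, 15], 0, 0],
    [[0, 0, 6], 0, 0],
    [[0, 0, 2], 0, 0],
    [[0, 0, 0], 0, 0],
    [[-8, 0, 0], 0, 0],
    [[-8, 0, 0], 0, 0],
    [[-2, 0, 0], 0, 0],
    [[0, 0, 0], 0, 0],
  ],
)

```text
time_s: 40.75
eef_pos: [0.4634, 0.0019, 0.0032]
eef_rot: [0.0, 0.737, 0.676, 0.0]
wrist_force: [0.5, -0.8, -0.4]
opening: -0.0
grasp_force: 0.0
```

Call:
servo_tool(
  commands=[
    [[-2, 0, 0], 0, 0],
    [[-1, 0, 0], 0, 0],
    [[0, 0, 0], 0, 0],
  ],
)

```text
time_s: 41.12
eef_pos: [0.4631, -0.0008, 0.0031]
eef_rot: [-0.0, 0.737, 0.676, -0.0]
wrist_force: [0.1, 0.7, 1.0]
opening: -0.003
grasp_force: 0.0
```

Call:
servo_tool(
  commands=[
    [[-1, 0, 0], 0, 0],
    [[-1, 0, 0], 0, 0],
    [[0, 0, 0], 0, 0],
  ],
)

```text
time_s: 41.5
eef_pos: [0.4629, -0.0028, 0.0031]
eef_rot: [-0.0, 0.737, 0.676, -0.0]
wrist_force: [0.4, -0.8, -0.0]
opening: -0.002
grasp_force: 0.0
```

Call:
servo_tool(
  commands=[
    [[-1, 0, 0], 0, 0],
    [[-1, 0, 0], 0, 0],
    [[0, 0, 0], 0, 0],
  ],
)

```text
time_s: 41.88
eef_pos: [0.4627, -0.0046, 0.0031]
eef_rot: [-0.0, 0.737, 0.676, 0.0]
wrist_force: [-0.6, 1.9, 0.7]
opening: 0.001
grasp_force: 1.4
```

Call:
servo_tool(
  commands=[
    [[-1, 0, 0], 0, 0],
    [[0, 0, 0], 0, 0],
  ],
)

```text
time_s: 42.12
eef_pos: [0.4626, -0.0056, 0.0031]
eef_rot: [-0.0, 0.737, 0.676, 0.0]
wrist_force: [0.1, 3.8, 1.1]
opening: -0.001
grasp_force: 1.7
```

Call:
servo_tool(
  commands=[
    [[-1, 0, 0], 0, 0],
    [[-1, 0, 0], 0, 0],
    [[-1, 0, 0], 0, 0],
    [[0, 0, 0], 0, 0],
  ],
)

```text
time_s: 42.62
eef_pos: [0.4622, -0.0084, 0.0031]
eef_rot: [-0.0, 0.737, 0.676, 0.0]
wrist_force: [0.4, 7.2, 1.9]
opening: -0.004
grasp_force: 3.1
```

Call:
servo_tool(
  commands=[
    [[-1, 0, 0], 0, 0],
    [[-0.5, 0, 0], 0, 0],
    [[0, 0, 0], 0, 0],
  ],
)

```text
time_s: 43.0
eef_pos: [0.4622, -0.0085, 0.0031]
eef_rot: [-0.001, 0.737, 0.676, 0.001]
wrist_force: [1.3, 13.2, 3.3]
opening: -0.001
grasp_force: 6.9
```

Bottomed out: 13 N and no further motion. I hold for well over a second, then back off and rise.

Call:
servo_tool(
  commands=[
    [[0, 0, 0], 0, 0],
    [[0, 0, 0], 0, 0],
    [[0, 0, 0], 0, 0],
    [[0, 0, 0], 0, 0],
    [[0, 0, 0], 0, 0],
    [[0, 0, 0], 0, 0],
    [[0, 0, 0], 0, 0],
    [[0, 0, 0], 0, 0],
    [[0, 0, 0], 0, 0],
    [[0, 0, 0], 0, 0],
    [[0, 0, 0], 0, 0],
    [[0, 0, 0], 0, 0],
    [[0, 0, 0], 0, 0],
    [[0, 0, 0], 0, 0],
  ],
)

```text
time_s: 44.75
eef_pos: [0.4622, -0.0085, 0.0031]
eef_rot: [-0.001, 0.737, 0.676, 0.001]
wrist_force: [-0.6, 13.5, 3.6]
opening: 0.001
grasp_force: 6.8
```

Call:
servo_tool(
  commands=[
    [[2, 0, 0], 0, 0],
    [[2, 0, 0], 0, 0],
    [[4, 0, 0], 0, 0],
    [[10, 0, 0], 0, 0],
    [[15, 0, 0], 0, 0],
    [[0, 0, -30], 0, 0],
    [[0, 0, -40], 0, 0],
    [[0, 0, -40], 0, 0],
    [[0, 0, -40], 0, 0],
    [[0, 0, -40], 0, 0],
    [[0, 0, -40], 0, 0],
    [[0, 0, 0], 0, 0],
    [[0, 0, 0], 0, 0],
  ],
)

```text
time_s: 46.38
eef_pos: [0.4647, 0.0232, 0.2324]
eef_rot: [-0.0, 0.736, 0.677, -0.0]
wrist_force: [-0.6, -0.4, -0.7]
opening: -0.004
grasp_force: 0.0
```

```bash
python3 - <<'E'
from h import *
snap('wrist','w13'); snap('scene','c13'); snap('side','s13'); timer('w13','c13','s13'); plan(); knob(['s13','c13'])
q,_=both('w13','c13')
for y0,y1 in((-.165,-.095),(-.075,-.005)):
    k=q[box(q,.55,.65,y0,y1,.08,.14)]; n=np.linalg.svd(k-k.mean(0),full_matrices=False)[2][2] if len(k)>50 else 0; print(len(k),n)
a=np.hstack([load('c13')['color'][160:400,90:420],load('s13')['color'][120:360,200:400]]); a=cv2.resize(a,None,fx=1.5,fy=1.5,interpolation=2); cv2.imwrite('pics/end.png',a[...,::-1])
E
```

```text
w13 timer (array([461.7, -32.9]), array([69.2, 57.4]), 85.3) 3230
w13 button [464.9   6.1  25.2] 203
w13 cleat (array([ 452.3, -100.7]), array([20. , 99.1]), 85.0) (array([ 9.96000e-01, -9.00000e-02,  4.48329e+02, -9.71390e+01],
      dtype=float32), np.float32(-5.1), np.float64(99.0))
c13 timer (array([463.7, -33.6]), array([69.4, 61.4]), 85.5) 611
c13 button [469.1   5.6  27.3] 9
c13 cleat (array([ 453.9, -101.5]), array([ 19.5, 102. ]), 85.4) (array([ 9.97000e-01, -7.70000e-02,  4.56357e+02, -1.01472e+02],
      dtype=float32), np.float32(-4.4), np.float64(102.0))
s13 timer (array([459.6, -32.7]), array([72.3, 57.1]), 85.6) 425
s13 button [462.7   8.1  19.1] 46
s13 cleat (array([ 450.4, -100.3]), array([ 22.2, 100.7]), 84.3) (array([ 9.9700e-01, -8.1000e-02,  4.5093e+02, -9.8446e+01], dtype=float32), np.float32(-4.7), np.float64(101.0))
t 46.5 p [464.2  23.  231.5] phi 85.14 F [-0.3  0.   0.4] op -0.3 gf 0.0
s13 sphere [505.02317131 393.48794641 238.85347665] 11.502572268964306 [0.51614015 0.40537905 0.25206941] 191
c13 sphere [510.07352963 391.97918209 242.18675762] 10.33434229760671 [0.52208049 0.40196257 0.25633375] 92
2666 [ 0.94256663 -0.09419324 -0.32046182]
4125 [ 0.93912421 -0.1055525  -0.32696235]
```

View pics/end.png

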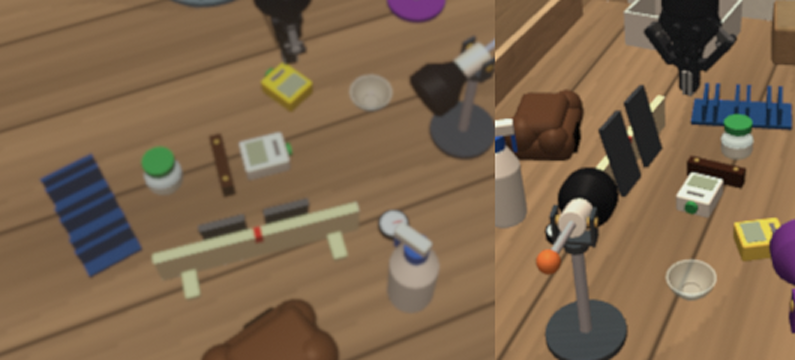

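The slates and emitter are still good, but the timer now stands 24 mm off the cleat: its centre is at y≈-33, it was at -56. It was probably the knock after I left. I push it back by the button and hold again.

Call:
servo_tool(
  commands=[
    [[15, 2.4, 40], 0, 0],
    [[0, 0, 50], 0, 0],
    [[0, 0, 50], 0, 0],
    [[0, 0, 50], 0, 0],
    [[0, 0, 28], 0, 0],
    [[0, 0, 9], 0, 0],
    [[0, 0, 1.5], 0, 0],
    [[0, 0, 0], 0, 0],
    [[-8, 0, 0], 0, 0],
    [[-4, 0, 0], 0, 0],
    [[-3, 0, 0], 0, 0],
    [[0, 0, 0], 0, 0],
  ],
)

```text
time_s: 48.02
eef_pos: [0.4676, 0.0221, 0.0048]
eef_rot: [0.0, 0.737, 0.676, 0.0]
wrist_force: [-0.0, -0.8, 0.7]
opening: 0.001
grasp_force: 0.0
```

Call:
servo_tool(
  commands=[
    [[-2, 0, 0], 0, 0],
    [[-2, 0, 0], 0, 0],
    [[-2, 0, 0], 0, 0],
    [[-2, 0, 0], 0, 0],
    [[-2, 0, 0], 0, 0],
    [[-2, 0, 0], 0, 0],
    [[-2, 0, 0], 0, 0],
    [[-2, 0, 0], 0, 0],
    [[0, 0, 0], 0, 0],
  ],
)

```text
time_s: 49.15
eef_pos: [0.4661, 0.0062, 0.0046]
eef_rot: [0.0, 0.737, 0.676, -0.0]
wrist_force: [0.3, -0.3, 0.7]
opening: -0.003
grasp_force: 0.0
```

Call:
servo_tool(
  commands=[
    [[-2, 0, 0], 0, 0],
    [[-2, 0, 0], 0, 0],
    [[-1, 0, 0], 0, 0],
    [[0, 0, 0], 0, 0],
  ],
)

```text
time_s: 49.65
eef_pos: [0.4657, 0.0013, 0.0046]
eef_rot: [0.0, 0.737, 0.676, -0.0]
wrist_force: [-0.7, -0.4, -0.4]
opening: -0.002
grasp_force: 0.0
```

Call:
servo_tool(
  commands=[
    [[-2, 0, 0], 0, 0],
    [[-2, 0, 0], 0, 0],
    [[-1, 0, 0], 0, 0],
    [[0, 0, 0], 0, 0],
  ],
)

```text
time_s: 50.15
eef_pos: [0.4653, -0.0035, 0.0046]
eef_rot: [-0.0, 0.737, 0.676, 0.0]
wrist_force: [0.6, 0.7, 0.5]
opening: 0.001
grasp_force: 0.6
```

```bash
python3 - <<'E'
from h import *
snap('scene','c14'); snap('side','s14'); timer('c14','s14'); plan()
E
```

```text
c14 timer (array([461.7, -57.1]), array([71. , 60.6]), 86.6) 624
c14 button [467.1 -16.7  26.9] 15
c14 cleat (array([ 454.3, -101.5]), array([ 19.5, 102.5]), 85.4) (array([ 9.97000e-01, -7.80000e-02,  4.57141e+02, -1.02155e+02],
      dtype=float32), np.float32(-4.5), np.float64(102.0))
s14 timer (array([443.4, -47.9]), array([27.1, 62.6]), 9.5) 61
s14 cleat (array([426.8, -96.8]), array([19.3, 52. ]), 81.2) (array([ 9.99000e-01,  3.60000e-02,  4.18622e+02, -9.31970e+01],
      dtype=float32), np.float32(2.1), np.float64(53.0))
t 50.2 p [465.3  -3.5   4.6] phi 85.13 F [ 0.7  0.5 -0.4] op 0.6 gf 0.6
```

The timer is back at the cleat (y -57). I press the button fully in and hold it.

Call:
servo_tool(
  commands=[
    [[-1, 0, 0], 0, 0],
    [[-1, 0, 0], 0, 0],
    [[-1, 0, 0], 0, 0],
    [[-1, 0, 0], 0, 0],
    [[-1, 0, 0], 0, 0],
    [[0, 0, 0], 0, 0],
  ],
)

```text
time_s: 51.0
eef_pos: [0.4648, -0.0083, 0.0046]
eef_rot: [-0.0, 0.737, 0.676, 0.0]
wrist_force: [0.7, 4.1, 2.6]
opening: -0.001
grasp_force: 2.4
```

Call:
servo_tool(
  commands=[
    [[-1, 0, 0], 0, 0],
    [[-0.5, 0, 0], 0, 0],
    [[0, 0, 0], 0, 0],
  ],
)

```text
time_s: 51.38
eef_pos: [0.4646, -0.0087, 0.0046]
eef_rot: [-0.001, 0.737, 0.676, 0.001]
wrist_force: [0.6, 11.8, 3.0]
opening: 0.002
grasp_force: 5.5
```

Call:
servo_tool(
  commands=[
    [[0, 0, 0], 0, 0],
    [[0, 0, 0], 0, 0],
    [[0, 0, 0], 0, 0],
    [[0, 0, 0], 0, 0],
    [[0, 0, 0], 0, 0],
    [[0, 0, 0], 0, 0],
    [[0, 0, 0], 0, 0],
    [[0, 0, 0], 0, 0],
    [[0, 0, 0], 0, 0],
    [[0, 0, 0], 0, 0],
    [[0, 0, 0], 0, 0],
    [[0, 0, 0], 0, 0],
    [[0, 0, 0], 0, 0],
    [[0, 0, 0], 0, 0],
  ],
)

```text
time_s: 53.12
eef_pos: [0.4646, -0.0087, 0.0046]
eef_rot: [-0.001, 0.737, 0.676, 0.001]
wrist_force: [1.5, 10.8, 3.3]
opening: -0.005
grasp_force: 5.5
```

Call:
servo_tool(
  commands=[
    [[1, 0, 0], 0, 0],
    [[1, 0, 0], 0, 0],
    [[1, 0, 0], 0, 0],
    [[1, 0, 0], 0, 0],
    [[1, 0, 0], 0, 0],
    [[1, 0, 0], 0, 0],
    [[1, 0, 0], 0, 0],
    [[1, 0, 0], 0, 0],
    [[4, 0, 0], 0, 0],
    [[8, 0, 0], 0, 0],
    [[12, 0, 0], 0, 0],
    [[0, 0, 0], 0, 0],
  ],
)

```text
time_s: 54.62
eef_pos: [0.4674, 0.023, 0.0046]
eef_rot: [-0.0, 0.736, 0.677, -0.0]
wrist_force: [-0.4, -0.7, -0.8]
opening: 0.003
grasp_force: 0.0
```

```bash
python3 - <<'E'
from h import *
snap('scene','c15'); snap('side','s15'); timer('c15','s15'); plan()
E
```

```text
c15 timer (array([462.2, -57.1]), array([70.7, 60.4]), 85.9) 619
c15 button [467.7 -17.8  28.7] 9
c15 cleat (array([ 454.9, -101.6]), array([ 19.5, 101.4]), 85.4) (array([ 9.96000e-01, -8.80000e-02,  4.57371e+02, -1.02182e+02],
      dtype=float32), np.float32(-5.0), np.float64(101.0))
s15 timer (array([446.5, -51.3]), array([30.4, 65.1]), 0.3) 41
s15 button [458.7 -13.6  10.4] 4
s15 cleat (array([427.4, -88. ]), array([54.3, 45.6]), 7.9) (array([ 9.92000e-01, -1.30000e-01,  4.26674e+02, -9.61690e+01],
      dtype=float32), np.float32(-7.5), np.float64(56.0))
t 54.7 p [467.4  22.3   4.6] phi 85.19 F [ 0.   0.4 -0.4] op 0.3 gf 0.0
```

Call:
servo_tool(
  commands=[
    [[10, 0, -20], 0, 0],
    [[0, 0, -40], 0, 0],
    [[0, 0, -50], 0, 0],
    [[0, 0, -50], 0, 0],
    [[0, 0, -50], 0, 0],
    [[0, 0, 0], 0, 0],
    [[0, 0, 0], 0, 0],
    [[0, 0, 0], 0, 0],
    [[0, 0, 0], 0, 0],
    [[0, 0, 0], 0, 0],
    [[0, 0, 0], 0, 0],
    [[0, 0, 0], 0, 0],
  ],
)

```text
time_s: 56.22
eef_pos: [0.4683, 0.0319, 0.2145]
eef_rot: [-0.0, 0.737, 0.676, -0.0]
wrist_force: [0.8, -0.4, 0.6]
opening: 0.004
grasp_force: 0.0
```

```bash
python3 - <<'E'
from h import *
snap('wrist','w16'); snap('side','s16'); timer('w16','s16'); knob(['s16'])
q,_=both('w16')
for y0,y1 in((-.165,-.095),(-.075,-.005)):
    k=q[box(q,.55,.65,y0,y1,.08,.14)]; print(len(k),np.linalg.svd(k-k.mean(0),full_matrices=False)[2][2] if len(k)>50 else 0)
P,_=both('w16')
P,H=both('s16'); m=box(P,.39,.53,-.09,0,.026,.038)&(H[:,1]<60); p=P[m][:,:2]*1000
print('dist timer-cleat along n:', (np.median(p,0)-[453,-101.5])@[.085,.996])
E
```

```text
w16 timer (array([460.4, -45.3]), array([48.6, 56.8]), 86.5) 1978
w16 button [463.  -16.9  24.7] 235
w16 cleat (array([ 452.4, -100.9]), array([20. , 98.9]), 85.3) (array([ 9.96000e-01, -8.40000e-02,  4.37387e+02, -9.61000e+01],
      dtype=float32), np.float32(-4.8), np.float64(99.0))
s16 timer (array([457.7, -56.1]), array([74.3, 58.1]), 85.5) 412
s16 button [461.1 -15.5  18.2] 47
s16 cleat (array([451. , -99.9]), array([ 26.3, 100.9]), 84.1) (array([ 9.98000e-01, -6.90000e-02,  4.49618e+02, -9.82840e+01],
      dtype=float32), np.float32(-3.9), np.float64(100.0))
s16 sphere [504.88462898 393.61029059 238.84970476] 11.412221767098256 [0.51544108 0.40569714 0.2524108 ] 190
1681 [ 0.93365676 -0.20655387 -0.2926099 ]
4286 [ 0.9404231  -0.11362018 -0.32046037]
dist timer-cleat along n: 49.476044258849385
```

```bash
python3 -c "
from bench import ctrl
print(ctrl.hand_in())"
```

```text
the job is handed in; nothing more can be done
None
```

The job is handed in with no verdict returned: both slates lean about 19–21° on the rail, the emitter axis passes within about 10 mm of the red mark, and the timer sits square against the cleat, its button held in over 1.5 s and let go. The timer had ended up 24 mm off the cleat after the first press, so I pushed it back and repeated the hold.

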